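Change the worn brake pads in the workshop fixture

TASK

Slide the green fixture's yellow keeper bar fully back if it is not, pull out every worn brake pad (rusty, thin lining) and put it in the red scrap tray, but leave the good thick grey pad in its place. Push every new blue pad from the bench, lining up, down between the spring clips of a free pair of slots until it sits flat and fully home; then slide the keeper bar over the pads to its stop. Do not disturb the other things on the bench.

Things in the scene. Friction and masses are not known exactly. Their poses are not given: they have to be found in the camera images.
- new1: New brake pad, blue: steel plate 96 x 44 x 6 mm with a 24 mm wide ear at each end (124 mm over both, along x); on it, centred, a lining 70 (x) x 40 (y) mm, 18 mm thick, dark grey. About 0.28 kg. Origin: centre of the plate's underside; z up. Same either way round. Grip the lining across y. Lies on the bench, lining up. May be absent.
- new2: New brake pad, blue: steel plate 96 x 44 x 6 mm with a 24 mm wide ear at each end (124 mm over both, along x); on it, centred, a lining 70 (x) x 40 (y) mm, 18 mm thick, dark grey. About 0.28 kg. Origin: centre of the plate's underside; z up. Same either way round. Grip the lining across y. Lies on the bench, lining up. May be absent.
- new3: New brake pad, blue: steel plate 96 x 44 x 6 mm with a 24 mm wide ear at each end (124 mm over both, along x); on it, centred, a lining 70 (x) x 40 (y) mm, 18 mm thick, dark grey. About 0.28 kg. Origin: centre of the plate's underside; z up. Same either way round. Grip the lining across y. Lies on the bench, lining up. May be absent.
- worn1: Worn brake pad, rusty brown: steel plate 96 x 44 x 6 mm with a 24 mm wide ear at each end (124 mm over both, along x); on it, centred, a lining 70 (x) x 40 (y) mm, only 9 mm thick. About 0.2 kg. Origin: centre of the plate's underside; z up. Same either way round. Grip the lining across y. Starts seated in the fixture, held by clips: pull straight up, 5 to 20 N. May be absent.
- worn2: Worn brake pad, rusty brown: steel plate 96 x 44 x 6 mm with a 24 mm wide ear at each end (124 mm over both, along x); on it, centred, a lining 70 (x) x 40 (y) mm, only 9 mm thick. About 0.2 kg. Origin: centre of the plate's underside; z up. Same either way round. Grip the lining across y. Starts seated in the fixture, held by clips: pull straight up, 5 to 20 N. May be absent.
- worn3: Worn brake pad, rusty brown: steel plate 96 x 44 x 6 mm with a 24 mm wide ear at each end (124 mm over both, along x); on it, centred, a lining 70 (x) x 40 (y) mm, only 9 mm thick. About 0.2 kg. Origin: centre of the plate's underside; z up. Same either way round. Grip the lining across y. Starts seated in the fixture, held by clips: pull straight up, 5 to 20 N. May be absent.
- good: Pad still good, bare steel grey: steel plate 96 x 44 x 6 mm with a 24 mm wide ear at each end (124 mm over both, along x); on it, centred, a lining 70 (x) x 40 (y) mm, 18 mm thick, dark grey. Origin: centre of the plate's underside; z up. Same either way round. Starts seated in the fixture.
- fixture: Fixed green base plate, 12 mm thick, from x = -85 to 115 mm and y = -185 to 185 mm, with four pad seats in a row along y, 84 mm apart. Origin on the bench under the middle of the seats. Each seat has two ear slots, 51 to 67 mm either side of its middle along x, on steel rails 30 mm above the bench. Between them nothing stands above 12 mm. 
- seat1 (a point): Seat 1, y = -126 mm: where the origin of a seated pad lies, 30 mm above the bench; axes as the fixture's. All seats alike: each slot has a fixed wall 12.5 mm to -y and a brass spring clip 9 mm to +y that yields up to 6 mm (3 N each with a pad in, so a seated pad lies 0.5 mm to -y). Push a pad in with 5 to 25 N.
- seat2 (a point): Seat 2, y = -42 mm: origin of a seated pad, 30 mm above the bench; axes as the fixture's. In all seats wall and clip end in lips flaring outwards from 49 to 61 mm above the bench, so ears up to 3 mm off sideways find their way in; along x a pad has 3 mm of play each way.
- seat3 (a point): Seat 3, y = 42 mm: origin of a seated pad, 30 mm above the bench; axes as the fixture's. A pad goes in from above, level, its x along the fixture's x.
- seat4 (a point): Seat 4, y = 126 mm: origin of a seated pad, 30 mm above the bench; axes as the fixture's. A pad goes in from above, level, its x along the fixture's x.
- keeper (a joint): Yellow keeper bar across the fixture (along its y, 16 mm wide, 64 to 76 mm above the bench, on a leg at each end). It slides along the fixture's -x with some 3 N and stays where left: 0 = fully back (clear of the pads), 0.095 m = shut, over the middle of all four seats, 10 mm above seated new pads. No pad passes it unless it is fully back.
- keeper_knob (a point): Upright black knob on the middle of the keeper bar, 18 mm across, from 76 to 104 mm above the bench; this point is on its axis at 90 mm. Axes as the fixture's. Pinch it from above to slide the bar.
- tray: Red open scrap tray, fixed, 170 mm (x) x 210 mm (y) outside, 40 mm high, walls and floor 5 mm. Origin under its centre.
- tray_in (a point): Centre of the tray's inner floor, 5 mm above the bench; inside it is 160 mm (x) x 200 mm (y). Axes as the tray's.
- tin: Black grease jar with yellow lid, 68 mm across, 65 mm tall, standing between the tray and the bench's front middle; bystander. Origin at the centre of its foot.
- spray: Yellow spray can, 60 mm across, 170 mm tall; bystander. Origin at the centre of its foot.
- mug: White mug, 76 mm across, 85 mm tall, handle at its +y; bystander. Origin at the centre of its foot.
- spanner: Steel spanner lying beyond the fixture; bystander.
Mind the look-alikes: they are no part of the job. Leave any pink or turquoise look-alike of the new2 alone.

How it is judged:
At the end, for the whole second after the job is handed in: Each new pad sits at rest in a seat: within 5 mm sideways, under 3 mm above the rails, level to 0.05, in line to 0.08 rad. Each worn pad rests in the tray: centre within 65 mm (x) and 90 mm (y) of the tray's, underside under 45 mm above its floor. The keeper is shut (over 0.088 m) (((horizontal distance between new1 and seat1 below 0.005 m and z of new1 in the frame of seat1 below 0.003 m and angle between the x axis of new1 and the x axis of fixture, either way round below 0.08 rad and angle between new1's own z axis and vertical below 0.05 rad) or (horizontal distance between new1 and seat2 below 0.005 m and z of new1 in the frame of seat2 below 0.003 m and angle between the x axis of new1 and the x axis of fixture, either way round below 0.08 rad and angle between new1's own z axis and vertical below 0.05 rad) or (horizontal distance between new1 and seat3 below 0.005 m and z of new1 in the frame of seat3 below 0.003 m and angle between the x axis of new1 and the x axis of fixture, either way round below 0.08 rad and angle between new1's own z axis and vertical below 0.05 rad) or (horizontal distance between new1 and seat4 below 0.005 m and z of new1 in the frame of seat4 below 0.003 m and angle between the x axis of new1 and the x axis of fixture, either way round below 0.08 rad and angle between new1's own z axis and vertical below 0.05 rad)) and ((horizontal distance between new2 and seat1 below 0.005 m and z of new2 in the frame of seat1 below 0.003 m and angle between the x axis of new2 and the x axis of fixture, either way round below 0.08 rad and angle between new2's own z axis and vertical below 0.05 rad) or (horizontal distance between new2 and seat2 below 0.005 m and z of new2 in the frame of seat2 below 0.003 m and angle between the x axis of new2 and the x axis of fixture, either way round below 0.08 rad and angle between new2's own z axis and vertical below 0.05 rad) or (horizontal distance between new2 and seat3 below 0.005 m and z of new2 in the frame of seat3 below 0.003 m and angle between the x axis of new2 and the x axis of fixture, either way round below 0.08 rad and angle between new2's own z axis and vertical below 0.05 rad) or (horizontal distance between new2 and seat4 below 0.005 m and z of new2 in the frame of seat4 below 0.003 m and angle between the x axis of new2 and the x axis of fixture, either way round below 0.08 rad and angle between new2's own z axis and vertical below 0.05 rad)) and ((horizontal distance between new3 and seat1 below 0.005 m and z of new3 in the frame of seat1 below 0.003 m and angle between the x axis of new3 and the x axis of fixture, either way round below 0.08 rad and angle between new3's own z axis and vertical below 0.05 rad) or (horizontal distance between new3 and seat2 below 0.005 m and z of new3 in the frame of seat2 below 0.003 m and angle between the x axis of new3 and the x axis of fixture, either way round below 0.08 rad and angle between new3's own z axis and vertical below 0.05 rad) or (horizontal distance between new3 and seat3 below 0.005 m and z of new3 in the frame of seat3 below 0.003 m and angle between the x axis of new3 and the x axis of fixture, either way round below 0.08 rad and angle between new3's own z axis and vertical below 0.05 rad) or (horizontal distance between new3 and seat4 below 0.005 m and z of new3 in the frame of seat4 below 0.003 m and angle between the x axis of new3 and the x axis of fixture, either way round below 0.08 rad and angle between new3's own z axis and vertical below 0.05 rad)) and x of worn1 in the frame of tray_in between -0.065 and 0.065 m and y of worn1 in the frame of tray_in between -0.09 and 0.09 m and z of each of worn1, worn2, worn3 in the frame of tray_in below 0.045 m and linear speed of each of worn1, worn2, worn3 below 0.03 m/s and x of worn2 in the frame of tray_in between -0.065 and 0.065 m and y of worn2 in the frame of tray_in between -0.09 and 0.09 m and x of worn3 in the frame of tray_in between -0.065 and 0.065 m and y of worn3 in the frame of tray_in between -0.09 and 0.09 m and linear speed of each of new1, new2, new3 below 0.02 m/s and value of joint keeper above 0.088 m); the robot touches nothing.
It fails at once if the good pad is moved by more than 8 mm (distance of good from where it was at the start of the episode above 0.008 m).
It fails at once if a bystander (tin, spray can, mug, spanner) is moved by more than 50 mm (distance of any of tin, spray, mug, spanner from where it was at the start of the episode above 0.05 m).
It fails at once if the tin, spray can or mug is knocked over (angle between any of tin, spray, mug's own z axis and vertical above 0.7 rad).
Of worn1, worn2, worn3 only 2 to 3 are there at a start; the rules pass over those that are not, and their reading is None.
Of new1, new2, new3 only 2 to 3 are there at a start; the rules pass over those that are not, and their reading is None.
At some moment in a run one of new1, new2, new3 may be knocked a few centimetres aside while the robot is not near it.
It also fails if it takes over 210 s, if anything falls off the work surface, if the arm or the gripper's body presses on something with over 40 N, if the wrist force passes 120 N, or if a joint passes its speed limit or range.

ROBOT

A 6-joint arm with a two-finger parallel gripper is mounted at the origin on the work surface. World frame = base frame: x ahead of the robot, y to its left, z up, the work surface at z = 0. Lengths are in m, angles in rad, forces in N, time in s.
With the tool pointing down it reaches from about 0.375 to 0.975 m from the base axis. Payload 3.8 kg.
Tool frame: the origin (TCP) lies at the very end of the fingers, on their centre line; the grasp point (between the pads) lies 19 mm behind it; z points along the fingers, y is the direction in which the jaws open and shut (so a half turn about z gives the same grasp; the last joint's range is limited). The gripper opens to 85 mm and grips with 20 to 120 N. Pads are 22 mm wide; open, the fingers measure 114 mm over their backs; the gripper's body (76 mm by 85 mm) begins 54 mm behind the grasp point. The pads swing forward as they close: fully open they stand 13 mm farther back than shut.
Start: joints at [-1.242, 0.264, 1.604, -0, 1.274, -0.037], TCP at [0.241, -0.63, 0.231] pointing down, gripper open.
Joint ranges: [-2.63, 2.63], [-0.94, 2.18], [0.31, 2.57], [-1.31, 4.45], [0, 2.66], [-2.55, 2.55]. Speed limits (rad/s): [2.57, 2.57, 3.14, 3.14, 3.14, 3.14].

INTERFACE

Orientations are given as a rotation vector (axis times angle).
In Python, from workcell import status, read_camera, camera_info, order gives the robot as it stands.
- The arm moves only by the tool move_arm, never from a script. Its argument "deltas" is a list of rows, each a list of 3 entries, a list of its own where there are three numbers: the turn, a rotation vector about the world's x, y, z as a fraction of full scale, then the shift along the world's x, y, z as a fraction of full scale, then the closure, from -1 (fully open) to 1 (shut), so that 0 is half open. A call has 1 to 20 rows; each row is the pose to reach, as a shift and turn from the pose commanded when the call began; what a row does not reach only later rows make up. Full scale, the value 1, is 0.1 m for a shift and pi/2 rad for a turn. A row lasts 1/8 s, in which the tool goes at most 62.5 mm and 10.7 degrees, less where a joint would pass 70% of its speed; a pose out of reach is approached as far as the arm can. A call with a number of a shift or a turn outside -1 to 1 is refused whole. A call with a gripper value outside its range is refused whole. The fingers move at their own pace and stop on an object; "grip_force" is the grip in N (left out, the last holds). Time passes only in rows, so rows that repeat a pose let the fingers close. It gives the time, the measured TCP pose, the force and the opening at its end, in the units of the state.
- status.read_state(): the state, without advancing time (a new reading comes with each control period).
- read_camera(name): name is "scene" or "top" or "wrist"; returns (picture, depth): 400x640x3 uint8, red, green, blue; 400x640 float32, m along the optical axis (not along the pixel's ray), 0 where there is no reading.
- camera_info(name): a dict with "K" (3x3 intrinsics, pixels), "R" (3x3) and "t" (3): a world point X has camera coordinates R X + t. Camera axes: x right, y down, z forward; pixel columns grow to the right and rows downward; lengths in m; the calibration is good to about 2 mm. The wrist camera is an equidistant fisheye: a pixel r from the principal point sees the ray r / f radians off the axis. A picture is of the moment at which its call begins: read the wrist's pose just before it. camera_info takes no time and is no camera call; for the wrist camera it gives the pose at the moment of the call.
- order.finish_job(): hands the job in, once; it reports no verdict.
The state is a dict: "time": time; "q": joint angles; "joint_vel": joint speeds; "joint_torque": joint torques, N m; "tool_pos": TCP position; "tcp_rot": TCP orientation; "wrist_force": force on the tool from outside, world axes, zero at the start; "torque": the same for the moment, N m; "width": opening from 0.0 (shut) to 1.0 (fully open).
Only numpy, scipy, OpenCV 4.12 (cv2) and the standard library are available. Lean on these libraries where they do the work, as an engineer would, in place of code of your own. Each camera call takes 0.05 s, during which the arm holds its last target. There are 200 camera calls.

## Working session

There is one attempt and no reset: what is moved stays moved. The work goes in short steps, Python scripts to look and compute and a tool call to move; the robot and the scene stay as the last step left them, time stands still between calls to the robot, and variables do not carry over. Pictures are saved under pics/ and viewed, about 12 in all and at most 16, crops included, and the job is handed in when it is done.

Besides the shell and the picture viewer there is one more tool, called after "Emit:" by a JSON object that holds its "api" and its "payload". move_arm: Moves the arm, as the interface text tells. Its arguments: {"type":"object","properties":{"deltas":{"type":"array","items":{"type":"array"}},"grip_force":{"type":"number"}},"required":["deltas"]}

```bash
ls; mkdir -p pics
cat > h.py <<'E'
import numpy as np, cv2
from workcell import status, read_camera, camera_info, order
def save(name,img): cv2.imwrite('pics/'+name+'.png',cv2.cvtColor(img,cv2.COLOR_RGB2BGR))
def cloud(name,d):
    c=camera_info(name);K=np.array(c['K']);R=np.array(c['R']);t=np.array(c['t'])
    v,u=np.mgrid[:d.shape[0],:d.shape[1]]
    P=np.stack([(u-K[0,2])/K[0,0]*d,(v-K[1,2])/K[1,1]*d,d],-1)
    return (P-t)@R   # R^T (P-t)
E
python3 - <<'E'
from h import *
print(status.read_state())
for n in ['scene','top']:
    im,d=read_camera(n); save(n+'0',im); np.savez(n+'0.npz',im=im,d=d); c=camera_info(n); print(n,c)
E
```

```text
pics
{'time': 0.0, 'q': array([-1.24191596e+00,  2.64789533e-01,  1.60537041e+00,  1.87192730e-05,
        1.27374087e+00, -3.69130481e-02]), 'joint_vel': array([-0.00046757,  0.00066766, -0.00041658, -0.00193516, -0.00077078,
        0.00015193]), 'joint_torque': array([-1.85608384e-03, -5.15124500e+01, -3.67314649e+01, -3.65764836e-04,
        1.30860167e-02, -1.58274776e-05]), 'tool_pos': array([ 0.24119643, -0.62963932,  0.22993949]), 'tcp_rot': array([-3.08694739e+00, -5.70964562e-01,  4.99235860e-04]), 'wrist_force': array([-0.47753347,  0.35155091,  0.15805694]), 'torque': array([-7.76206987e-03,  1.94553624e-02, -1.34512319e-05]), 'width': 0.9996483953714794}
scene {'K': array([[437.94720541,   0.        , 319.44128608],
       [  0.        , 437.94720541, 206.75194053],
       [  0.        ,   0.        ,   1.        ]]), 'R': array([[ 0.51301647,  0.85837383, -0.00291027],
       [ 0.7088762 , -0.42557463, -0.56247735],
       [-0.48405438,  0.28649712, -0.82680757]]), 't': array([-0.34244858, -0.32156383,  1.70187863])}
top {'K': array([[410.50704283,   0.        , 324.47517903],
       [  0.        , 410.50704283, 198.03189436],
       [  0.        ,   0.        ,   1.        ]]), 'R': array([[ 0.02589725, -0.99962701, -0.00867007],
       [-0.99064804, -0.02450047, -0.13422442],
       [ 0.13396193,  0.01206503, -0.99091303]]), 't': array([0.04214125, 0.56835508, 1.29846499])}
```

View pics/top0.png

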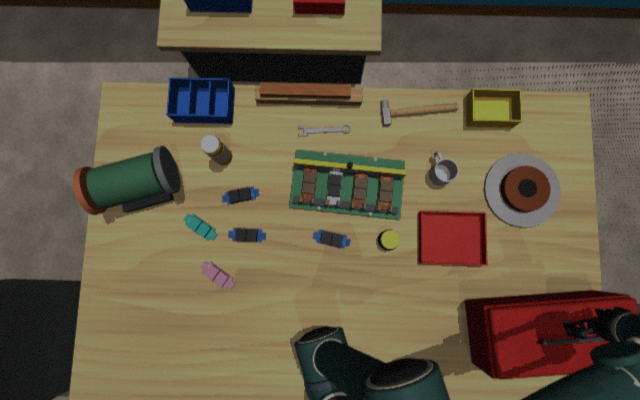

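View pics/scene0.png

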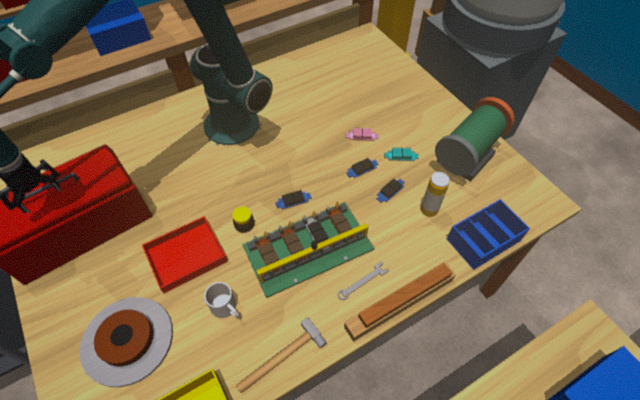

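Top view: three worn pads in the fixture at about (309,183), (360,190) and (386,190), with the good grey pad at (335,188). The new blue pads are at (240,195), (247,235) and (331,239). The keeper bar runs along row ~165. The tray is at (452,238) and the tin at (389,240).

```bash
cat >> h.py <<'E'
def comps(mask,mn=15,k=3):
    m=cv2.morphologyEx(mask.astype(np.uint8),cv2.MORPH_CLOSE,np.ones((k,k)))
    n,l,s,c=cv2.connectedComponentsWithStats(m)
    return [(l==i,s[i],c[i]) for i in range(1,n) if s[i,4]>=mn]
def pca(P):
    c=(P.max(0)+P.min(0))/2; r=cv2.minAreaRect((P*1000).astype(np.float32))
    return np.array(r[0])/1000, np.array(r[1])/1000, r[2]
E
python3 - <<'E'
from h import *
for n in ['top','scene']:
    z=np.load(n+'0.npz');im,d=z['im'],z['d'];X=cloud(n,d)
    hsv=cv2.cvtColor(im,cv2.COLOR_RGB2HSV);H,S,V=[hsv[...,i].astype(int) for i in range(3)]
    ws=(X[...,0]>.15)&(X[...,0]<.95)&(abs(X[...,1])<.62)&(X[...,2]<.25)&(d>0)
    for nm,m in dict(blue=(H>105)&(H<125)&(S>110),green=(H>55)&(H<85)&(S>90),yellow=(H>24)&(H<34)&(S>190)&(X[...,2]>.04),rust=(H<14)&(S>80)&(V<120)&(X[...,2]>.02),red=((H<4)|(H>175))&(S>190)).items():
        for l,s,c in comps(m&ws):
            l=l&m&ws
            P=X[l]; r=pca(P[:,:2]); print(n,nm,s,c.round(),'rect',r[0].round(4),r[1].round(4),round(r[2],1),'z',np.percentile(P[:,2],[5,50,95]).round(4))
E
```

```text
top blue [ 167   78   67   45 2815] [200. 100.] rect [0.884  0.4794] [0.2014 0.1316] 90.0 z [0.0012 0.0331 0.0791]
top blue [249 187  10  12  77] [253. 193.] rect [0.5853 0.2938] [0.0374 0.0271] 14.2 z [0.0008 0.006  0.0128]
top blue [222 192   8  12  54] [226. 198.] rect [0.5637 0.3864] [0.0393 0.0254] 14.7 z [0.0009 0.0055 0.0146]
top blue [229 229   7  12  52] [232. 234.] rect [0.4428 0.3583] [0.0238 0.0365] 89.3 z [0.0025 0.0065 0.011 ]
top blue [256 230  10  12  81] [260. 236.] rect [0.4409 0.2645] [0.0256 0.0374] 84.3 z [0.0005 0.0068 0.0157]
top blue [313 230   9  13  70] [318. 235.] rect [0.4466 0.0782] [0.0247 0.0393] 78.8 z [0.0015 0.0055 0.0107]
top blue [341 236   9  12  69] [345. 242.] rect [ 0.4272 -0.0145] [0.025  0.0383] 75.9 z [0.0013 0.0047 0.013 ]
top green [296 151 108  17 676] [350. 159.] rect [ 0.7054 -0.0239] [0.3627 0.0241] 85.4 z [0.0065 0.0112 0.0159]
top green [133 154  31  45 910] [145. 178.] rect [0.6083 0.5976] [0.117  0.0769] 15.4 z [0.1373 0.1747 0.1856]
top green [290 168  27  42 364] [298. 189.] rect [0.6018 0.1234] [0.0886 0.1316] 85.8 z [0.0067 0.0
[... 5222 characters left out ...]
632 0.0741]
scene rust [414 285  20  12  25] [423. 291.] rect [0.9469 0.1763] [0.0016 0.069 ] 0.4 z [0.0558 0.0653 0.071 ]
scene rust [ 108  310   45   55 1388] [132. 334.] rect [ 0.6217 -0.5722] [0.0953 0.1495] 90.0 z [0.0309 0.0446 0.0486]
scene rust [362 320   8   7  17] [366. 324.] rect [ 0.9389 -0.0185] [0.0216 0.0085] 27.2 z [0.0568 0.0652 0.0746]
scene red [  49  159   86   90 4271] [ 92. 201.] rect [ 0.213 -0.519] [0.1254 0.2151] 5.9 z [0.0669 0.198  0.203 ]
scene red [ 143  220   81   72 2909] [183. 255.] rect [ 0.4553 -0.3617] [0.2042 0.1723] 89.7 z [0.0011 0.0056 0.0374]
scene red [121 224   6   6  16] [124. 227.] rect [ 0.2694 -0.4937] [0.0067 0.0192] 9.1 z [0.0158 0.0284 0.0373]
```

Emit:
{"api": "move_arm", "payload": {"deltas": [[[0,0,0],[0.1,0.2,0.6],-1],[[0,0,0],[0.3,0.5,1],-1],[[0,0,0],[0.5,0.9,1],-1]]}}

```text
time: 0.48
tool_pos: [0.2927, -0.5418, 0.3362]
tcp_rot: [3.082, 0.568, 0.004]
wrist_force: [0.5, 0.9, -0.6]
width: 1.0
```

Emit:
{"api": "move_arm", "payload": {"deltas": [[[0,0,0],[0.3,0.5,0.4],-1],[[0,0,-0.1],[0.6,1,0.7],-1],[[0,0,-0.1],[0.6,1,0.7],-1]]}}

```text
time: 0.85
tool_pos: [0.3534, -0.4385, 0.4044]
tcp_rot: [3.12, 0.332, 0.005]
wrist_force: [-0.8, 0.1, 0.1]
width: 0.998
```

Emit:
{"api": "move_arm", "payload": {"deltas": [[[0,0,-0.1],[0.3,0.5,0],-1],[[0,0,-0.1],[0.6,1,0],-1],[[0,0,-0.1],[0.6,1,0],-1]]}}

```text
time: 1.23
tool_pos: [0.4126, -0.3379, 0.4003]
tcp_rot: [-3.139, -0.09, 0.001]
wrist_force: [-0.2, -0.6, -0.4]
width: 1.002
```

Emit:
{"api": "move_arm", "payload": {"deltas": [[[0,0,-0.1],[0.3,0.5,0],-1],[[0,0,-0.1],[0.6,1,0],-1],[[0,0,-0.1],[0.6,1,0],-1]]}}

```text
time: 1.6
tool_pos: [0.4724, -0.2388, 0.4001]
tcp_rot: [-3.137, 0.158, 0.002]
wrist_force: [0.4, -0.6, -0.9]
width: 1.001
```

Emit:
{"api": "move_arm", "payload": {"deltas": [[[0,0,0],[0.3,0.5,0],-1],[[0,0,0],[0.6,1,0],-1],[[0,0,0],[0.6,1,0],-1]]}}

```text
time: 1.98
tool_pos: [0.5323, -0.1395, 0.4]
tcp_rot: [-3.137, 0.159, 0.003]
wrist_force: [0.2, -1.1, -0.0]
width: 1.001
```

Emit:
{"api": "move_arm", "payload": {"deltas": [[[0,0,0],[0.3,0.5,-0.1],-1],[[0,0,0],[0.5,0.9,-0.2],-1],[[0,0,0],[0.5,0.9,-0.2],-1]]}}

```text
time: 2.35
tool_pos: [0.5814, -0.0508, 0.3789]
tcp_rot: [3.137, -0.163, -0.006]
wrist_force: [0.0, -0.5, 0.6]
width: 1.003
```

Run:
```python
from h import *
c=camera_info('wrist'); im,d=read_camera('wrist'); np.savez('w0.npz',im=im,d=d,**c); save('w0',im); print(c, -np.array(c['R']).T@c['t']); s=status.read_state();print(s['tool_pos'],s['tcp_rot'])
```

```text
{'K': array([[309.70691629,   0.        , 315.30479801],
       [  0.        , 309.70691629, 197.72981858],
       [  0.        ,   0.        ,   1.        ]]), 'R': array([[-1.03994530e-01, -9.94577841e-01, -2.34464258e-04],
       [-9.48386568e-01,  9.90936882e-02,  3.01236383e-01],
       [-2.99579798e-01,  3.15492989e-02, -9.53549467e-01]]), 't': array([0.0112388 , 0.47199609, 0.69544997])} [ 0.65714629 -0.05753493  0.52096619]
[ 0.58110359 -0.05195084  0.37975117] [ 3.13583364 -0.16458504 -0.00458776]
```

View pics/w0.png

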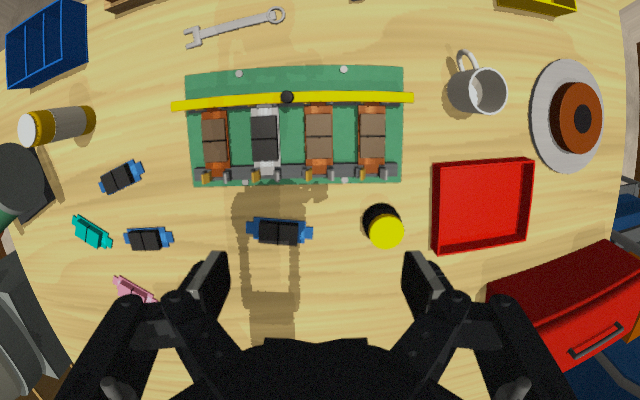

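```bash
cat >> h.py <<'E'
def wplane(c,uv,z):
    """wrist fisheye pixels -> world points on plane z"""
    K,R,t=[np.array(c[k]) for k in 'KRt']; uv=np.asarray(uv,float).reshape(-1,2)
    p=(uv-K[:2,2])/K[0,0]; th=np.hypot(*p.T)+1e-12
    D=np.c_[p/th[:,None]*np.sin(th)[:,None],np.cos(th)]@R; o=-R.T@t
    return (o+D*((z-o[2])/D[:,2])[:,None])[:,:2]
def chan(im): 
    h=cv2.cvtColor(im,cv2.COLOR_RGB2HSV).astype(int); return h[...,0],h[...,1],h[...,2]
def uvs(m): v,u=np.nonzero(m); return np.c_[u,v]
def rect(P):
    r=cv2.minAreaRect((P*1000).astype(np.float32)); a=np.deg2rad(r[2]); w,h=r[1]
    if h>w: a+=np.pi/2; w,h=h,w
    return np.array(r[0])/1000,(w/1000,h/1000),(a+np.pi)%np.pi  # centre, long/short, dir of long side
def newpads(c,im):
    H,S,V=chan(im); m=(H>105)&(H<125)&(S>100)&(V>40)
    out=[]; ears=[(wplane(c,uvs(l&m),.006),s[4]) for l,s,cc in comps(m,20)]
    ears=[P for P,n in ears if .2<P[:,0].mean()<.72 and abs(P[:,1].mean())<.6 and n<1500]
    used=set()
    for i in range(len(ears)):
        for j in range(i+1,len(ears)):
            dd=np.linalg.norm(ears[i].mean(0)-ears[j].mean(0))
            if .075<dd<.115: out.append(rect(np.r_[ears[i],ears[j]]))
    return out
E
python3 - <<'E'
from h import *
c=np.load('w0.npz'); im=c['im'];H,S,V=chan(im)
m=(H>55)&(H<85)&(S>70)
m[:60]=0;m[190:]=0;m[:,:180]=0;m[:,410:]=0
P=wplane(c,uvs(m),.012);P=P[(P[:,0]>.45)&(P[:,0]<.75)]
ctr,wh,a=rect(P);print('fix',ctr,wh,a, 'yaw',a-np.pi/2)
yaw=a-np.pi/2;ex=np.array([np.cos(yaw),np.sin(yaw)]);print('origin',ctr-.015*ex)
F=ctr-.015*ex; ey=np.array([-ex[1],ex[0]])
# edge lines check: percentiles
q=(P-F)@np.c_[ex,ey];print('ext',q.min(0),q.max(0))
my=(H>22)&(H<34)&(S>170);my[:85]=0;my[120:]=0;my[:,:165]=0;my[:,420:]=0
P=wplane(c,uvs(my),.076);print('bar',rect(P),((P-F)@np.c_[ex,ey]).min(0),((P-F)@np.c_[ex,ey]).max(0))
mk=(V<60);mk[:88]=0;mk[106:]=0;mk[:,:275]=0;mk[:,:275]=0;mk[:,300:]=0
l=uvs(mk);print('knobpx',l.min(0),l.max(0),(wplane(c,[(l.min(0)+l.max(0))/2],.1)-F)@np.c_[ex,ey])
for i,y in enumerate([-.126,-.042,.042,.126]): print('seat',i+1,F+y*ey)
for r in newpads(c,im): print('new',r)
mr=((H<5)|(H>174))&(S>150)&(V>60); 
for l,s,cc in comps(mr,800): print('red',s,rect(wplane(c,uvs(l),.04)))
E
```

```text
fix [ 0.62428906 -0.01589088] (0.3669656982421875, 0.19810885620117188) 1.4879009104923266 yaw -0.08289541630256991
origin [ 0.60934057 -0.01464888]
ext [-0.08405439 -0.18348285] [0.11405442 0.18348286]
bar (array([ 0.67009814, -0.01975697]), (0.362709716796875, 0.016216468811035157), np.float64(1.4877757419210935)) [ 0.05286027 -0.18141397] [0.06908256 0.18129577]
knobpx [277  91] [293 105] [[0.05922945 0.00176907]]
seat 1 [ 0.59890771 -0.14021621]
seat 2 [ 0.60586295 -0.05650465]
seat 3 [0.61281819 0.0272069 ]
seat 4 [0.61977343 0.11091846]
red [ 431  157  104   99 8727] (array([ 0.45779218, -0.3508468 ]), (0.2221831512451172, 0.17575323486328126), np.float64(1.568117053580222))
red [  485   239   155   134 11206] (array([ 0.09716074, -0.81818433]), (0.879610595703125, 0.42707769775390625), np.float64(0.778760300959453))
```

The wrist view shows the fixture clearly, with the bar at about 61 mm, so the keeper is ~34 mm short of fully back. I'll pinch the knob and slide it back.

Emit:
{"api": "move_arm", "payload": {"deltas": [[[0,0,0.013],[0.45,0.15,-0.5],-0.3],[[0,0,0.013],[0.88,0.31,-1],-0.3],[[0,0,0.013],[0.88,0.31,-1],-0.3]], "grip_force": 40}}

```text
time: 2.78
tool_pos: [0.6682, -0.0217, 0.2757]
tcp_rot: [3.138, -0.135, -0.013]
wrist_force: [-0.4, 0.4, 0.5]
width: 0.655
```

Emit:
{"api": "move_arm", "payload": {"deltas": [[[0,0,0],[0,0,-0.5],-0.3],[[0,0,0],[0,0,-1],-0.3],[[0,0,0],[0,0,-1],-0.3]]}}

```text
time: 3.15
tool_pos: [0.6656, -0.0215, 0.1773]
tcp_rot: [3.138, -0.136, -0.014]
wrist_force: [-0.6, 0.5, -0.2]
width: 0.65
```

Emit:
{"api": "move_arm", "payload": {"deltas": [[[0,0,0],[0,0,-0.5],-0.3],[[0,0,0],[0,0,-0.7],-0.3],[[0,0,0],[0,0,-0.7],-0.3]]}}

```text
time: 3.52
tool_pos: [0.6689, -0.0201, 0.1115]
tcp_rot: [3.139, -0.134, -0.002]
wrist_force: [-0.3, -0.2, 0.8]
width: 0.648
```

Run:
```python
from h import *
c=camera_info('wrist'); im,d=read_camera('wrist'); np.savez('w1.npz',im=im,d=d,**c); save('w1',im); s=status.read_state();print(s['tool_pos'],s['tcp_rot'])
```

```text
[ 0.67010003 -0.01994003  0.11290796] [ 3.13853601e+00 -1.34136645e-01  1.92180151e-03]
```

View pics/w1.png

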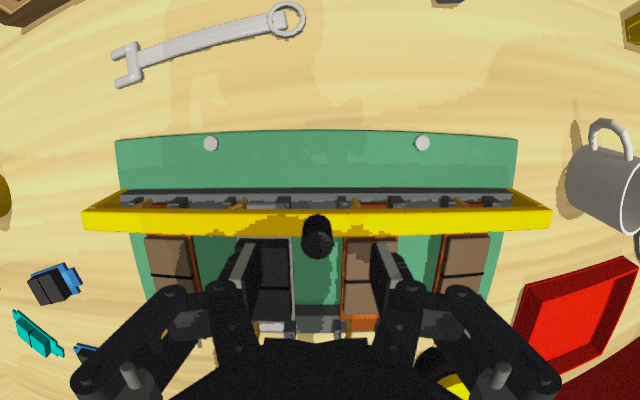

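The knob, at (316,235), is centred between the fingers. I'll lower and grip it.

Emit:
{"api": "move_arm", "payload": {"deltas": [[[0,0,0],[0,0,-0.15],-0.3],[[0,0,0],[0,0,-0.29],-0.3],[[0,0,0],[0,0,-0.29],-0.3],[[0,0,0],[0,0,-0.29],0.6],[[0,0,0],[0,0,-0.29],1],[[0,0,0],[0,0,-0.29],1],[[0,0,0],[0,0,-0.29],1],[[0,0,0],[0,0,-0.29],1]], "grip_force": 40}}

```text
time: 4.58
tool_pos: [0.6697, -0.0209, 0.083]
tcp_rot: [3.137, -0.133, 0.001]
wrist_force: [-0.7, -4.7, 1.8]
width: 0.195
```

Emit:
{"api": "move_arm", "payload": {"deltas": [[[0,0,0],[0.1,-0.01,0],1],[[0,0,0],[0.2,-0.02,0],1],[[0,0,0],[0.3,-0.025,0],1],[[0,0,0],[0.36,-0.03,0],1],[[0,0,0],[0.36,-0.03,0],1],[[0,0,0],[0.36,-0.03,0],1]]}}

```text
time: 5.32
tool_pos: [0.7033, -0.0237, 0.083]
tcp_rot: [3.137, -0.133, -0.008]
wrist_force: [-8.8, -5.8, 6.7]
width: 0.196
```

The bar stopped at its end, 34 mm back. I'll release and go to worn pad in seat 2.

Emit:
{"api": "move_arm", "payload": {"deltas": [[[0,0,0],[0.34,0,0],-0.5],[[0,0,0],[0,0,0],-0.5],[[0,0,0],[0,0,0.0],-0.5],[[0,0,0],[0,0,0.5],-0.5],[[0,0,0],[0,0,0.8],-0.5],[[0,0,0],[0,0,0.8],-0.5]]}}

```text
time: 6.08
tool_pos: [0.7091, -0.0222, 0.1676]
tcp_rot: [-3.138, 0.133, -0.015]
wrist_force: [0.4, 0.5, -0.2]
width: 0.753
```

Emit:
{"api": "move_arm", "payload": {"deltas": [[[0,0,0],[-0.5,-0.17,0],-0.5],[[0,0,0],[-1,-0.34,0],-0.5],[[0,0,0],[-1,-0.34,0],-0.5],[[0,0,0],[-1,-0.34,0],-0.5]]}}

```text
time: 6.58
tool_pos: [0.606, -0.0562, 0.1621]
tcp_rot: [-3.138, 0.134, -0.002]
wrist_force: [0.1, 0.1, 0.4]
width: 0.751
```

Run:
```python
from h import *
c=camera_info('wrist'); im,d=read_camera('wrist'); np.savez('w2.npz',im=im,d=d,**c); save('w2',im); s=status.read_state();print(s['tool_pos'],s['tcp_rot'])
```

```text
[ 0.60670458 -0.05616745  0.16250298] [-3.13849752e+00  1.33532951e-01 -2.51457135e-03]
```

View pics/w2.png

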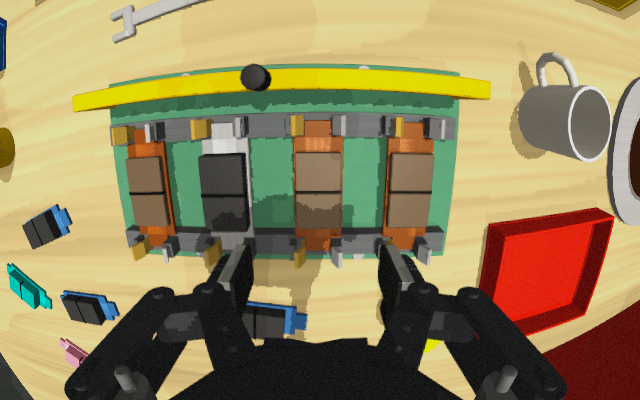

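The pad in seat 2 has its lining at cols 294–342, rows 152–226. I'll check the lining tops against the seats.

Run:
```python
from h import *
c=np.load('w2.npz'); im=c['im'];H,S,V=chan(im)
print([ (H[v,u],S[v,u],V[v,u]) for u,v in [(318,170),(318,140),(410,170),(225,170)]])
F=np.array([.609,-.0152]);yaw=-.083;E=np.array([[np.cos(yaw),-np.sin(yaw)],[np.sin(yaw),np.cos(yaw)]])
m=(H<14)&(S>70)&(S<150);m[:140]=0;m[260:]=0
for l,s,cc in comps(m,700):
    r=rect(wplane(c,uvs(l&m),.045));print(s,r[0],r[1],r[2]-np.pi,'fix',(r[0]-F)@E)
m=(H>22)&(H<34)&(S>170);m[:60]=0;m[115:]=0;m[:,:70]=0;m[:,493:]=0
r=rect(wplane(c,uvs(m),.076));print('bar',r,(r[0]-F)@E)
```

```text
[(np.int64(14), np.int64(84), np.int64(151)), (np.int64(14), np.int64(160), np.int64(217)), (np.int64(16), np.int64(91), np.int64(146)), (np.int64(0), np.int64(18), np.int64(69))]
bar (array([ 0.70289459, -0.02250223]), (0.3633753662109375, 0.017754375457763674), np.float64(1.4877268729150908)) [0.09417675 0.00050722]
```

Run:
```python
from h import *
c=np.load('w2.npz'); im=c['im'];H,S,V=chan(im)
F=np.array([.609,-.0152]);yaw=-.083;E=np.array([[np.cos(yaw),-np.sin(yaw)],[np.sin(yaw),np.cos(yaw)]])
m=(H<20)&(S>60)&(S<135)&(V<185)&(V>70);m[:140]=0;m[260:]=0
for l,s,cc in comps(cv2.morphologyEx(m.astype(np.uint8),cv2.MORPH_OPEN,np.ones((3,3))),700,5):
    r=rect(wplane(c,uvs(l&m),.045));print(s,r[0],r[1],r[2]-np.pi,'fix',(r[0]-F)@E)
```

```text
[ 295  153   46   76 3388] [ 0.60603882 -0.05706265] (0.06848344421386719, 0.039139175415039064) -0.08538440665735791 fix [ 0.00051962 -0.04196403]
[ 388  153   45   75 2975] [ 0.59959277 -0.1398965 ] (0.0692215805053711, 0.03894268035888672) -0.08059231459186833 fix [ 0.00096309 -0.12504713]
[ 126  157   42   69 2227] [0.62044531 0.10911092] (0.06943159484863282, 0.039456584930419925) -0.0771493799346139 fix [0.00109995 0.12483185]
```

Emit:
{"api": "move_arm", "payload": {"deltas": [[[0,0,0],[-0.01,-0.015,-0.5],-0.5],[[0,0,0],[-0.01,-0.015,-0.9],-0.5],[[0,0,0],[-0.01,-0.015,-0.9],-0.5]]}}

```text
time: 7.0
tool_pos: [0.6024, -0.057, 0.0684]
tcp_rot: [-3.138, 0.133, 0.012]
wrist_force: [-1.2, -0.4, 0.3]
width: 0.749
```

Emit:
{"api": "move_arm", "payload": {"deltas": [[[0,0,0],[0,0,-0.2],-0.5],[[0,0,0],[0,0,-0.38],-0.5],[[0,0,0],[0,0,-0.38],-0.5],[[0,0,0],[0,0,-0.38],0.2],[[0,0,0],[0,0,-0.38],1],[[0,0,0],[0,0,-0.38],1],[[0,0,0],[0,0,-0.38],1]], "grip_force": 60}}

```text
time: 7.88
tool_pos: [0.6052, -0.0583, 0.0355]
tcp_rot: [3.138, -0.133, 0.003]
wrist_force: [-1.3, -1.4, 5.8]
width: 0.445
```

Emit:
{"api": "move_arm", "payload": {"deltas": [[[0,0,0],[0,0,0.05],1],[[0,0,0],[0,0,0.1],1],[[0,0,0],[0,0,0.2],1],[[0,0,0],[0,0,0.3],1],[[0,0,0],[0,0,0.5],1],[[0,0,0],[0,0,0.7],1],[[0,0,0],[0,0,1],1],[[0,0,0],[0,0,1],1]]}}

```text
time: 8.88
tool_pos: [0.6077, -0.0579, 0.1391]
tcp_rot: [3.138, -0.133, 0.014]
wrist_force: [1.3, -0.3, -3.0]
width: 0.443
```

Worn pad is out (opening 38 mm, held). I'll carry it to the tray.

Emit:
{"api": "move_arm", "payload": {"deltas": [[[0,0,0],[-0.25,-0.4,0],1],[[0,0,0.02],[-0.51,-0.83,0],1],[[0,0,0.02],[-0.51,-0.83,0],1]]}}

```text
time: 9.25
tool_pos: [0.5511, -0.1428, 0.1333]
tcp_rot: [3.14, -0.09, -0.004]
wrist_force: [-0.8, 0.2, -2.8]
width: 0.445
```

Emit:
{"api": "move_arm", "payload": {"deltas": [[[0,0,0],[-0.25,-0.4,0],1],[[0,0,0.02],[-0.51,-0.83,0],1],[[0,0,0.02],[-0.51,-0.83,0],1]]}}

```text
time: 9.62
tool_pos: [0.5011, -0.2253, 0.1337]
tcp_rot: [-3.141, 0.04, 0.001]
wrist_force: [0.6, 0.1, -2.1]
width: 0.441
```

Emit:
{"api": "move_arm", "payload": {"deltas": [[[0,0,0],[-0.25,-0.4,0],1],[[0,0,0.013],[-0.51,-0.83,0],1],[[0,0,0.013],[-0.51,-0.83,0],1],[[0,0,0.013],[-0.51,-0.83,0],1]]}}

```text
time: 10.12
tool_pos: [0.4521, -0.3058, 0.134]
tcp_rot: [-3.14, 0.004, -0.0]
wrist_force: [0.2, 0.4, -2.1]
width: 0.446
```

Run:
```python
from h import *
c=camera_info('wrist'); im,d=read_camera('wrist'); np.savez('w3.npz',im=im,d=d,**c); save('w3',im); s=status.read_state();print(s['tool_pos'],s['tcp_rot'])
```

```text
[ 0.45223385 -0.30554842  0.13398556] [-3.14054167e+00  1.94716868e-03 -2.53939336e-04]
```

View pics/w3.png

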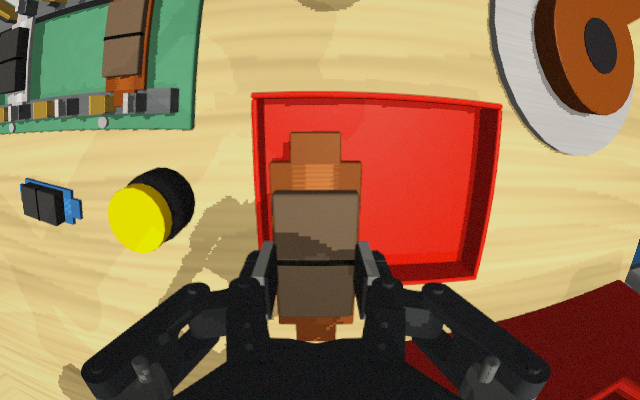

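Tray rim corners are at about (252,94), (501,104) and (476,281); the pad hangs level between the fingers.

Run:
```python
from h import *
c=np.load('w3.npz'); print(wplane(c,[(252,94),(501,104),(476,281)],.04), 'hull ctr if 170x210')
print(wplane(c,[(140,222)],.065))
```

```text
[[ 0.53670746 -0.25658994]
 [ 0.53711719 -0.46249497]
 [ 0.36665614 -0.46453941]] hull ctr if 170x210
[[ 0.4411261  -0.15928357]]
```

Emit:
{"api": "move_arm", "payload": {"deltas": [[[0,0,0],[0,-0.06,-0.5],1],[[0,0,0],[0,-0.06,-1],1],[[0,0,0],[0,-0.06,-1],1]]}}

```text
time: 10.55
tool_pos: [0.4484, -0.3085, 0.0297]
tcp_rot: [-3.135, 0.0, 0.013]
wrist_force: [-0.4, 0.9, -2.6]
width: 0.45
```

Emit:
{"api": "move_arm", "payload": {"deltas": [[[0,0,0],[0,0,-0.12],1],[[0,0,0],[0,0,-0.12],1],[[0,0,0],[0,0,-0.12],-0.2],[[0,0,0],[0,0,-0.12],-0.2],[[0,0,0],[0,0,-0.12],-0.2],[[0,0,0],[0,0,0.3],-0.2],[[0,0,0],[0,0,0.8],-0.3],[[0,0,0],[0,0,0.8],-0.5]]}}

```text
time: 11.55
tool_pos: [0.4549, -0.3156, 0.1199]
tcp_rot: [3.135, -0.003, 0.013]
wrist_force: [0.0, -0.2, -0.9]
width: 0.748
```

Emit:
{"api": "move_arm", "payload": {"deltas": [[[0,0,0],[0.36,0.42,0],-0.5],[[0,0,-0.026],[0.73,0.85,0],-0.5],[[0,0,-0.026],[0.73,0.85,0],-0.5]]}}

```text
time: 11.92
tool_pos: [0.526, -0.2251, 0.1137]
tcp_rot: [-3.14, 0.061, -0.0]
wrist_force: [-0.5, 0.2, 0.1]
width: 0.744
```

Emit:
{"api": "move_arm", "payload": {"deltas": [[[0,0,0],[0.36,0.42,0],-0.5],[[0,0,-0.027],[0.73,0.85,0],-0.5],[[0,0,-0.027],[0.73,0.85,0],-0.5],[[0,0,-0.027],[0.73,0.85,0],-0.5],[[0,0,-0.027],[0.73,0.85,0],-0.5]]}}

```text
time: 12.55
tool_pos: [0.5961, -0.1441, 0.1137]
tcp_rot: [3.139, -0.136, -0.002]
wrist_force: [-0.5, -0.1, -0.7]
width: 0.749
```

Run:
```python
from h import *
c=camera_info('wrist'); im,d=read_camera('wrist'); np.savez('w4.npz',im=im,d=d,**c); save('w4',im); s=status.read_state();print(s['tool_pos'],s['tcp_rot'])
```

```text
[ 0.59627547 -0.14408557  0.1139339 ] [ 3.13858401e+00 -1.36016692e-01 -1.51251092e-03]
```

Emit:
{"api": "move_arm", "payload": {"deltas": [[[0,0,0],[0.03,0.035,-0.3],-0.5],[[0,0,0],[0.03,0.035,-0.6],-0.5],[[0,0,0],[0.03,0.035,-0.8],-0.5],[[0,0,0],[0.03,0.035,-0.8],-0.5],[[0,0,0],[0.03,0.035,-0.8],0.2],[[0,0,0],[0.03,0.035,-0.8],1],[[0,0,0],[0.03,0.035,-0.8],1],[[0,0,0],[0.03,0.035,-0.8],1]]}}

```text
time: 13.6
tool_pos: [0.6016, -0.1416, 0.0364]
tcp_rot: [3.135, -0.132, 0.005]
wrist_force: [-1.5, -5.7, 0.6]
width: 0.443
```

Emit:
{"api": "move_arm", "payload": {"deltas": [[[0,0,0],[0,0,0.05],1],[[0,0,0],[0,0,0.1],1],[[0,0,0],[0,0,0.2],1],[[0,0,0],[0,0,0.3],1],[[0,0,0],[0,0,0.5],1],[[0,0,0],[0,0,0.7],1],[[0,0,0],[0,0,1],1],[[0,0,0],[0,0,1],1]]}}

```text
time: 14.6
tool_pos: [0.6035, -0.1398, 0.1389]
tcp_rot: [3.137, -0.133, 0.013]
wrist_force: [0.7, 1.1, -1.7]
width: 0.444
```

Emit:
{"api": "move_arm", "payload": {"deltas": [[[0,0,0],[-0.25,-0.45,0],1],[[0,0,0.02],[-0.49,-0.89,0],1],[[0,0,0.02],[-0.49,-0.89,0],1]]}}

```text
time: 14.98
tool_pos: [0.5494, -0.2305, 0.1333]
tcp_rot: [3.14, -0.09, -0.003]
wrist_force: [-0.4, 0.3, -1.3]
width: 0.445
```

Emit:
{"api": "move_arm", "payload": {"deltas": [[[0,0,0],[-0.25,-0.45,0],1],[[0,0,0.02],[-0.49,-0.89,0],1],[[0,0,0.02],[-0.49,-0.89,0],1]]}}

```text
time: 15.35
tool_pos: [0.5012, -0.319, 0.1337]
tcp_rot: [-3.141, 0.04, 0.001]
wrist_force: [-0.4, 1.1, -0.9]
width: 0.443
```

Emit:
{"api": "move_arm", "payload": {"deltas": [[[0,0,0],[-0.25,-0.45,0],1],[[0,0,0.013],[-0.49,-0.89,0],1],[[0,0,0.013],[-0.49,-0.89,0],1],[[0,0,0.013],[-0.49,-0.89,0],1]]}}

```text
time: 15.85
tool_pos: [0.454, -0.405, 0.1337]
tcp_rot: [-3.14, 0.003, 0.0]
wrist_force: [-0.9, 0.3, -2.5]
width: 0.443
```

Emit:
{"api": "move_arm", "payload": {"deltas": [[[0,0,0],[0,0,-0.5],1],[[0,0,0],[0,0,-1],1],[[0,0,0],[0,0,-1],1]]}}

```text
time: 16.23
tool_pos: [0.4508, -0.401, 0.0293]
tcp_rot: [-3.133, -0.0, 0.013]
wrist_force: [-0.5, 1.2, -1.2]
width: 0.442
```

Run:
```python
from h import *
s=status.read_state();print(s['tool_pos'],s['tcp_rot'])
```

```text
[ 0.45078674 -0.40100987  0.02926472] [-3.13312082e+00 -2.39511579e-05  1.25102079e-02]
```

Emit:
{"api": "move_arm", "payload": {"deltas": [[[0,0,0],[0,-0.02,-0.11],1],[[0,0,0],[0,-0.02,-0.11],1],[[0,0,0],[0,-0.02,-0.11],-0.2],[[0,0,0],[0,-0.02,-0.11],-0.2],[[0,0,0],[0,-0.02,-0.11],-0.2],[[0,0,0],[0,0,0.3],-0.2],[[0,0,0],[0,0,0.6],-0.2],[[0,0,0],[0,0,1],-0.5],[[0,0,0],[0,0,1],-0.5]]}}

```text
time: 17.35
tool_pos: [0.4558, -0.4087, 0.1392]
tcp_rot: [3.135, -0.003, 0.01]
wrist_force: [0.9, -0.1, -0.2]
width: 0.754
```

Emit:
{"api": "move_arm", "payload": {"deltas": [[[0,0,0],[0.14,0.5,0],-0.5],[[0,0,0],[0.28,1,0],-0.5],[[0,0,0],[0.28,1,0],-0.5]]}}

```text
time: 17.73
tool_pos: [0.4811, -0.3029, 0.1329]
tcp_rot: [-3.139, -0.003, 0.003]
wrist_force: [0.0, -0.2, -0.2]
width: 0.752
```

Emit:
{"api": "move_arm", "payload": {"deltas": [[[0,0,0],[0.14,0.5,0],-0.5],[[0,0,0],[0.28,1,0],-0.5],[[0,0,0],[0.28,1,0],-0.5]]}}

```text
time: 18.1
tool_pos: [0.5094, -0.2041, 0.1334]
tcp_rot: [-3.141, -0.003, 0.002]
wrist_force: [0.1, 0.3, 0.5]
width: 0.751
```

Emit:
{"api": "move_arm", "payload": {"deltas": [[[0,0,0],[0.14,0.5,0],-0.5],[[0,0,0],[0.28,1,0],-0.5],[[0,0,0],[0.28,1,0],-0.5]]}}

```text
time: 18.48
tool_pos: [0.5378, -0.1051, 0.1338]
tcp_rot: [-3.141, -0.002, 0.001]
wrist_force: [0.2, -0.3, 0.7]
width: 0.748
```

Emit:
{"api": "move_arm", "payload": {"deltas": [[[0,0,0],[0.2,0.5,0],-0.5],[[0,0,-0.026],[0.4,1,0],-0.5],[[0,0,-0.026],[0.4,1,0],-0.5]]}}

```text
time: 18.85
tool_pos: [0.5786, -0.0058, 0.134]
tcp_rot: [3.141, -0.063, 0.001]
wrist_force: [-0.5, -0.2, -0.3]
width: 0.75
```

Emit:
{"api": "move_arm", "payload": {"deltas": [[[0,0,0],[0.2,0.5,0],-0.5],[[0,0,-0.027],[0.42,1,0],-0.5],[[0,0,-0.027],[0.42,1,0],-0.5],[[0,0,-0.027],[0.42,1.0,0],-0.5],[[0,0,-0.027],[0.42,1.0,0],-0.5]]}}

```text
time: 19.48
tool_pos: [0.6189, 0.0914, 0.1339]
tcp_rot: [3.138, -0.136, -0.001]
wrist_force: [0.6, 0.6, 0.1]
width: 0.749
```

Run:
```python
from h import *
c=camera_info('wrist'); im,d=read_camera('wrist'); np.savez('w5.npz',im=im,d=d,**c); save('w5',im); s=status.read_state();print(s['tool_pos'],s['tcp_rot'])
```

```text
[0.61896179 0.09163878 0.13402138] [ 3.13806747e+00 -1.36414957e-01 -1.07620269e-03]
```

Emit:
{"api": "move_arm", "payload": {"deltas": [[[0,0,0],[0.01,0.18,-0.1],-0.5],[[0,0,0],[0.01,0.18,-0.5],-0.5],[[0,0,0],[0.01,0.18,-0.8],-0.5],[[0,0,0],[0.01,0.18,-1],-0.5],[[0,0,0],[0.01,0.18,-1],-0.5],[[0,0,0],[0.01,0.18,-1],0.2],[[0,0,0],[0.01,0.18,-1],1],[[0,0,0],[0.01,0.18,-1],1],[[0,0,0],[0.01,0.18,-1],1]]}}

```text
time: 20.65
tool_pos: [0.6217, 0.1101, 0.0364]
tcp_rot: [3.137, -0.133, 0.004]
wrist_force: [-0.6, -6.8, 1.2]
width: 0.445
```

Emit:
{"api": "move_arm", "payload": {"deltas": [[[0,0,0],[0,0,0.05],1],[[0,0,0],[0,0,0.1],1],[[0,0,0],[0,0,0.2],1],[[0,0,0],[0,0,0.3],1],[[0,0,0],[0,0,0.5],1],[[0,0,0],[0,0,0.7],1],[[0,0,0],[0,0,1],1],[[0,0,0],[0,0,1],1]]}}

```text
time: 21.65
tool_pos: [0.6237, 0.1125, 0.1392]
tcp_rot: [-3.137, 0.133, -0.014]
wrist_force: [1.5, -0.9, -2.4]
width: 0.443
```

Run:
```python
from h import *
c=camera_info('wrist'); im,d=read_camera('wrist'); np.savez('w6.npz',im=im,d=d,**c); save('w6',im); s=status.read_state();print(s['tool_pos'],s['tcp_rot'])
```

```text
[0.6221676  0.11220369 0.1369347 ] [-3.13768705  0.13299519 -0.00789085]
```

View pics/w6.png

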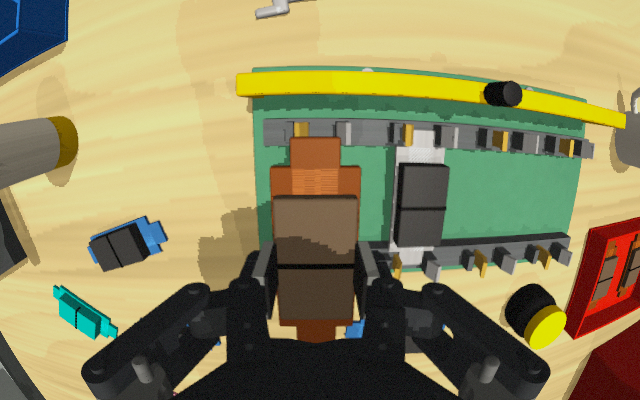

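Emit:
{"api": "move_arm", "payload": {"deltas": [[[0,0,0],[-0.17,-0.47,0],1],[[0,0,0.02],[-0.34,-0.94,0],1],[[0,0,0.02],[-0.34,-0.94,0],1]]}}

```text
time: 22.08
tool_pos: [0.584, 0.0151, 0.1325]
tcp_rot: [3.14, -0.089, -0.006]
wrist_force: [0.5, 0.6, -1.9]
width: 0.446
```

Emit:
{"api": "move_arm", "payload": {"deltas": [[[0,0,0],[-0.17,-0.47,0],1],[[0,0,0.02],[-0.34,-0.94,0],1],[[0,0,0.02],[-0.34,-0.94,0],1]]}}

```text
time: 22.45
tool_pos: [0.5511, -0.0781, 0.1332]
tcp_rot: [-3.141, 0.04, 0.003]
wrist_force: [-0.5, 0.6, -2.0]
width: 0.445
```

Emit:
{"api": "move_arm", "payload": {"deltas": [[[0,0,0],[-0.17,-0.47,0],1],[[0,0,0.013],[-0.34,-0.94,0],1],[[0,0,0.013],[-0.34,-0.94,0],1]]}}

```text
time: 22.82
tool_pos: [0.5179, -0.1716, 0.1337]
tcp_rot: [-3.141, 0.008, 0.001]
wrist_force: [-0.0, 0.6, -1.4]
width: 0.443
```

Emit:
{"api": "move_arm", "payload": {"deltas": [[[0,0,0],[-0.17,-0.47,0],1],[[0,0,0],[-0.34,-0.94,0],1],[[0,0,0],[-0.34,-0.94,0],1]]}}

```text
time: 23.2
tool_pos: [0.4846, -0.2654, 0.1339]
tcp_rot: [-3.141, 0.008, -0.0]
wrist_force: [0.7, 0.6, -2.2]
width: 0.449
```

Emit:
{"api": "move_arm", "payload": {"deltas": [[[0,0,0],[-0.17,-0.47,0],1],[[0,0,0],[-0.34,-0.94,0],1],[[0,0,0],[-0.34,-0.94,0],1],[[0,0,0],[-0.34,-0.94,0],1],[[0,0,0],[-0.34,-0.94,0],1]]}}

```text
time: 23.82
tool_pos: [0.4513, -0.3564, 0.1339]
tcp_rot: [-3.141, -0.0, 0.0]
wrist_force: [-0.0, 0.0, -1.3]
width: 0.448
```

Run:
```python
from h import *
s=status.read_state();print(s['tool_pos'],s['tcp_rot'])
```

```text
[ 0.45127344 -0.35644955  0.13392891] [-3.14052559e+00 -4.64002512e-05  3.17270554e-04]
```

Emit:
{"api": "move_arm", "payload": {"deltas": [[[0,0,0],[0,-0.035,-0.5],1],[[0,0,0],[0,-0.035,-0.98],1],[[0,0,0],[0,-0.035,-0.98],1],[[0,0,0],[0,-0.035,-0.98],1],[[0,0,0],[0,-0.035,-0.98],-0.15],[[0,0,0],[0,-0.035,-0.98],-0.15],[[0,0,0],[0,-0.035,-0.98],-0.15],[[0,0,0],[0,-0.035,-0.5],-0.15],[[0,0,0],[0,0,0],-0.5],[[0,0,0],[0,0,0.8],-0.5],[[0,0,0],[0,0,0.8],-0.5]]}}

```text
time: 25.2
tool_pos: [0.4527, -0.3604, 0.2206]
tcp_rot: [3.135, -0.003, 0.012]
wrist_force: [0.6, 0.0, 0.0]
width: 0.749
```

Emit:
{"api": "move_arm", "payload": {"deltas": [[[0,0,0],[0,0.5,0.5],-0.5],[[0,0,0],[0,1,0.8],-0.5],[[0,0,0],[0,1,0.8],-0.5]]}}

```text
time: 25.58
tool_pos: [0.4516, -0.2567, 0.2975]
tcp_rot: [3.139, 0.002, 0.008]
wrist_force: [0.2, -1.4, 0.5]
width: 0.753
```

Emit:
{"api": "move_arm", "payload": {"deltas": [[[0,0,0],[0,0.5,0],-0.5],[[0,0,0],[0,1,0],-0.5],[[0,0,0],[0,1,0],-0.5]]}}

```text
time: 25.95
tool_pos: [0.4497, -0.1563, 0.2926]
tcp_rot: [-3.14, -0.003, 0.003]
wrist_force: [-0.5, -0.7, -0.4]
width: 0.749
```

Emit:
{"api": "move_arm", "payload": {"deltas": [[[0,0,0],[0,0.5,0],-0.5],[[0,0,0],[0,1,0],-0.5],[[0,0,0],[0,1,0],-0.5]]}}

```text
time: 26.32
tool_pos: [0.4502, -0.0572, 0.2931]
tcp_rot: [-3.141, -0.002, 0.003]
wrist_force: [1.0, -0.0, -0.3]
width: 0.751
```

Emit:
{"api": "move_arm", "payload": {"deltas": [[[0,0,0.1],[-0.3,0.5,0],-0.5],[[0,0,0.2],[-0.6,1,0],-0.5],[[0,0,0.3],[-0.6,1,0],-0.5],[[0,0,0.3],[-0.6,1,0],-0.5],[[0,0,0.3],[-0.6,1,0],-0.5]]}}

```text
time: 26.95
tool_pos: [0.3909, 0.0404, 0.2939]
tcp_rot: [3.057, 0.724, -0.001]
wrist_force: [0.6, -1.4, -0.2]
width: 0.752
```

Run:
```python
from h import *
c=camera_info('wrist'); im,d=read_camera('wrist'); np.savez('w7.npz',im=im,d=d,**c); save('w7',im); s=status.read_state();print(s['tool_pos'],s['tcp_rot'],s['q'])
H,S,V=chan(im)
m=(H>100)&(H<125)&(S>80)
for l,s,cc in comps(m,20): print(s,cc.round(),wplane(c,[cc],.006))
print(newpads(c,im))
```

```text
[0.39089451 0.04045554 0.29396158] [ 3.05659311e+00  7.24327494e-01 -1.19634398e-03] [ 4.01562231e-02 -3.29797477e-01  2.06588964e+00 -4.94747818e-04
  1.40618141e+00  1.14567361e+00]
[136  27  69  47 622] [180.  53.] [[0.44695973 0.28988484]]
[298  97  33  30 471] [311. 110.] [[0.44908202 0.07705114]]
[349 122  27  41 381] [363. 149.] [[ 0.43253472 -0.01287112]]
[244 259   8  12  22] [248. 265.] [[0.18736272 0.06244274]]
[400 302  13   6  20] [406. 304.] [[ 0.2333504  -0.21565239]]
[581 337  15  17  93] [588. 345.] [[ 0.2909519  -0.90504396]]
[157 354   9   9  23] [160. 357.] [[-0.14393044  0.15624289]]
[240 360   9  13  31] [245. 365.] [[-0.04448436 -0.01506471]]
[160 363  13   7  22] [168. 366.] [[-0.16202142  0.13454308]]
[273 362  13  12  41] [281. 368.] [[-0.01391639 -0.08239032]]
[221 364  10   9  23] [226. 367.] [[-0.07663862  0.01599614]]
[393 365   9   7  24] [399. 368.] [[ 0.08480173 -0.30478647]]
[529 372  10  11  34] [533. 378.] [[ 0.1411453  -0.76030237]]
[332 376  10   6  40] [337. 378.] [[ 0.00648487 -0.20023025]]
[345 378   9  10  31] [349. 382.] [[ 0.004616   -0.23101166]]
[371 380   8   9  28] [375. 384.] [[ 0.02147036 -0.28542672]]
[514 382   5   6  20] [515. 385.] [[ 0.10710262 -0.70584634]]
[ 66 388   6   8  25] [ 68. 391.] [[-0.63520172  0.45021052]]
[]
```

View pics/w7.png

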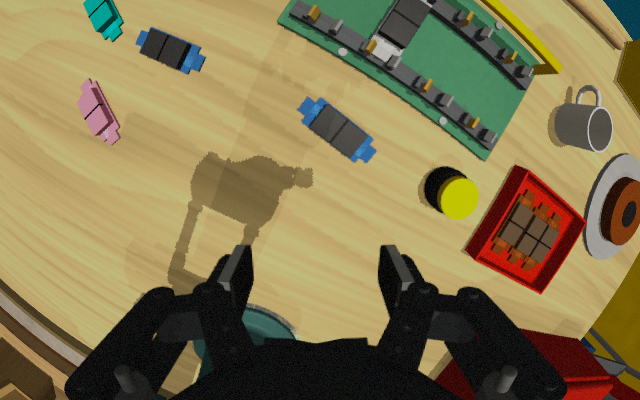

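```bash
sed -i 's/m=(H>105)&(H<125)&(S>100)&(V>40)/m=(H>100)\&(H<125)\&(S>80)/' h.py
python3 - <<'E'
from h import *
c=np.load('w7.npz');im=c['im']
for r in newpads(c,im): print(r)
H,S,V=chan(im)
m=(V<110)&(S<90);m[:100]=0;m[160:]=0;m[:,:290]=0;m[:,380:]=0
for l,s,cc in comps(m,300): print('lining',s,rect(wplane(c,uvs(l),.024)))
m=(H>100)&(H<125)&(S>80);m[:20]=0;m[90:]=0
for l,s,cc in comps(m,100): print('B all',rect(wplane(c,uvs(l&m),.006)))
E
```

```text
(array([0.44036215, 0.03256555]), (0.12250559997558594, 0.04317319869995117), np.float64(1.3840743796022803))
lining [ 308  104   59   54 1550] (array([0.44051874, 0.03267148]), (0.06959063720703125, 0.04200210189819336), np.float64(1.381335717895297))
B all (array([0.44672531, 0.3107074 ]), (0.12474273681640625, 0.04218043899536133), np.float64(1.514090702968275))
```

All three worn pads lie side by side in the tray. New pad C is at (.4404, .0326), yaw 1.383. I'll grasp it next.

Emit:
{"api": "move_arm", "payload": {"deltas": [[[0,0,0.11],[0.1,0,-0.2],-0.5],[[0,0,0.22],[0.2,0,-0.4],-0.5],[[0,0,0.33],[0.3,-0.05,-0.6],-0.5],[[0,0,0.44],[0.4,-0.08,-0.8],-0.5],[[0,0,0.55],[0.5,-0.08,-1],-0.5],[[0,0,0.584],[0.5,-0.08,-1],-0.5],[[0,0,0.584],[0.5,-0.08,-1],-0.5],[[0,0,0.584],[0.5,-0.08,-1],-0.5]]}}

```text
time: 28.0
tool_pos: [0.4408, 0.0331, 0.1945]
tcp_rot: [2.418, 2.005, 0.0]
wrist_force: [0.0, 0.6, -0.2]
width: 0.753
```

Emit:
{"api": "move_arm", "payload": {"deltas": [[[0,0,0],[0,0,-0.5],-0.5],[[0,0,0],[0,0,-1],-0.5],[[0,0,0],[0,0,-1],-0.5],[[0,0,0],[0,0,-1],-0.5]]}}

```text
time: 28.5
tool_pos: [0.4417, 0.0336, 0.0959]
tcp_rot: [2.416, 2.006, 0.003]
wrist_force: [0.3, 0.5, 0.1]
width: 0.751
```

Run:
```python
from h import *
c=camera_info('wrist'); im,d=read_camera('wrist'); np.savez('w8.npz',im=im,d=d,**c); save('w8',im); s=status.read_state();print(s['tool_pos'],s['tcp_rot'],s['q'])
H,S,V=chan(im); m=(H>100)&(H<125)&(S>80)
for l,s,cc in comps(m,80): print(s,rect(wplane(c,uvs(l&m),.006)))
```

```text
[0.4425579  0.03366045 0.09669252] [2.41459524 2.00588216 0.00497784] [ 1.97671396e-02 -5.12591654e-02  2.21752205e+00  2.21023126e-05
  9.71287032e-01  2.04148530e-01]
[ 287  127   57   41 1634] (array([0.44953656, 0.07798299]), (0.04281195831298828, 0.03039520835876465), np.float64(2.9373670801326313))
[289 254  51  19 574] (array([ 0.43024719, -0.01889506]), (0.042355823516845706, 0.017722850799560548), np.float64(2.954700530403521))
```

Emit:
{"api": "move_arm", "payload": {"deltas": [[[0,0,0],[-0.01,-0.012,-0.4],-0.5],[[0,0,0],[-0.01,-0.012,-0.7],-0.5],[[0,0,0],[-0.01,-0.012,-0.84],-0.5],[[0,0,0],[-0.01,-0.012,-0.84],-0.5],[[0,0,0],[-0.01,-0.012,-0.84],0.2],[[0,0,0],[-0.01,-0.012,-0.84],1],[[0,0,0],[-0.01,-0.012,-0.84],1],[[0,0,0],[-0.01,-0.012,-0.84],1],[[0,0,0],[-0.01,-0.012,-0.84],1]], "grip_force": 80}}

```text
time: 29.68
tool_pos: [0.4414, 0.0325, 0.0123]
tcp_rot: [2.414, 2.007, 0.004]
wrist_force: [-0.8, 0.5, 5.1]
width: 0.446
```

Run:
```python
from h import *
s=status.read_state();print(s['tool_pos'],s['tcp_rot'],s['wrist_force'])
```

```text
[0.44135102 0.03253363 0.0123331 ] [2.41442837 2.00658726 0.0043074 ] [-0.78731404  0.54862611  5.07419086]
```

Emit:
{"api": "move_arm", "payload": {"deltas": [[[0,0,0],[0,0,0.3],1],[[0,0,0],[0,0,0.6],1],[[0,0,0],[0,0,1],1],[[0,0,0],[0,0,1],1]]}}

```text
time: 30.18
tool_pos: [0.4429, 0.0325, 0.1143]
tcp_rot: [2.412, 2.004, 0.011]
wrist_force: [0.5, -0.1, -3.2]
width: 0.442
```

Run:
```python
from h import *
c=camera_info('wrist'); im,d=read_camera('wrist'); np.savez('w9.npz',im=im,d=d,**c); save('w9',im); s=status.read_state();print(s['tool_pos'],s['tcp_rot'],s['q'])
```

```text
[0.44100764 0.03250898 0.11209416] [2.41382626 2.00616062 0.00571751] [ 1.72410990e-02 -7.56856448e-02  2.20773536e+00  3.63930618e-06
  1.00487435e+00  2.01183381e-01]
```

View pics/w9.png

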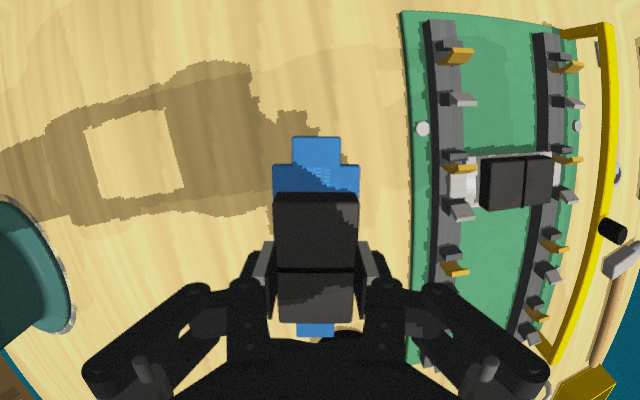

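Emit:
{"api": "move_arm", "payload": {"deltas": [[[0,0,-0.11],[0.2,-0.1,0.1],1],[[0,0,-0.22],[0.4,-0.2,0.1],1],[[0,0,-0.33],[0.6,-0.3,0.1],1],[[0,0,-0.44],[0.8,-0.4,0.1],1],[[0,0,-0.47],[0.8,-0.45,0.1],1]]}}

```text
time: 30.85
tool_pos: [0.5194, -0.013, 0.1182]
tcp_rot: [-2.978, -0.996, 0.004]
wrist_force: [-0.4, -0.6, -2.8]
width: 0.443
```

Emit:
{"api": "move_arm", "payload": {"deltas": [[[0,0,-0.11],[0.2,-0.1,0],1],[[0,0,-0.22],[0.4,-0.2,0],1],[[0,0,-0.33],[0.6,-0.3,0],1],[[0,0,-0.44],[0.8,-0.4,0],1],[[0,0,-0.465],[0.85,-0.45,0],1],[[0,0,-0.465],[0.85,-0.45,0],1],[[0,0,-0.465],[0.85,-0.45,0],1]]}}

```text
time: 31.72
tool_pos: [0.6031, -0.0571, 0.1194]
tcp_rot: [-3.139, 0.126, 0.003]
wrist_force: [-0.2, 0.1, -2.1]
width: 0.444
```

```bash
cat >> h.py <<'E'
def held(c,im,zt):
    """centre/long axis of held blue pad's visible parts; zt = plate top height"""
    H,S,V=chan(im); m=(H>100)&(H<125)&(S>80)
    m[:, :255]=0; m[:,380:]=0; m[:100]=0;m[200:]=0
    L=sorted(comps(m,80),key=lambda x:-x[1][4])[0]; return rect(wplane(c,uvs(L[0]&m),zt)),L[1]
E
python3 - <<'E'
from h import *
c=camera_info('wrist'); im,d=read_camera('wrist'); np.savez('w10.npz',im=im,d=d,**c); s=status.read_state();p=s['tool_pos'];r=s['tcp_rot'];print(p,r,2*np.arctan2(r[1],r[0]))
print(held(c,im,p[2]-.0123+.006))
E
```

```text
[ 0.60335068 -0.05709887  0.11975513] [-3.13877447e+00  1.26286613e-01  2.14129098e-03] 6.2027599463693175
((array([ 0.64745807, -0.05964768]), (0.04310111236572266, 0.03162294197082519), np.float64(1.4903113375949584)), array([ 272,  136,   88,   64, 3861], dtype=int32))
```

Emit:
{"api": "move_arm", "payload": {"deltas": [[[0,0,0],[0.03,-0.005,-0.2],1],[[0,0,0],[0.03,-0.005,-0.42],1],[[0,0,0],[0.03,-0.005,-0.42],1],[[0,0,0],[0.03,-0.005,-0.5],1],[[0,0,0],[0.03,-0.005,-0.6],1],[[0,0,0],[0.03,-0.005,-0.7],1],[[0,0,0],[0.03,-0.005,-0.8],1],[[0,0,0],[0.03,-0.005,-0.8],1],[[0,0,0],[0.03,-0.005,-0.8],1]]}}

```text
time: 32.9
tool_pos: [0.6086, -0.0585, 0.0424]
tcp_rot: [3.138, -0.128, 0.003]
wrist_force: [-4.0, -1.6, 11.3]
width: 0.441
```

Run:
```python
from h import *
s=status.read_state();print(s['tool_pos'],s['tcp_rot'],s['wrist_force'])
```

```text
[ 0.60862288 -0.05845716  0.0423571 ] [ 3.13826924 -0.12778787  0.00337823] [-3.95952609 -1.62543159 11.26708798]
```

Emit:
{"api": "move_arm", "payload": {"deltas": [[[0,0,0],[0,0,-0.04],1],[[0,0,0],[0,0,-0.06],1],[[0,0,0],[0,0,-0.06],1]]}}

```text
time: 33.28
tool_pos: [0.6087, -0.0585, 0.0422]
tcp_rot: [3.138, -0.128, 0.002]
wrist_force: [-19.4, 0.2, 45.1]
width: 0.445
```

Emit:
{"api": "move_arm", "payload": {"deltas": [[[0,0,0],[0,0,0.05],0.4],[[0,0,0],[0,0,0.05],-0.4],[[0,0,0],[0,0,0.05],-0.4],[[0,0,0],[0,0,0.3],-0.4],[[0,0,0],[0,0,0.8],-0.4],[[0,0,0],[0,0,1],-0.4],[[0,0,0],[0,0,1],-0.4]]}}

```text
time: 34.15
tool_pos: [0.6087, -0.0581, 0.1355]
tcp_rot: [3.139, -0.129, 0.005]
wrist_force: [-0.5, 0.2, -0.2]
width: 0.698
```

Run:
```python
from h import *
c=camera_info('wrist'); im,d=read_camera('wrist'); np.savez('w11.npz',im=im,d=d,**c);save('w11',im); s=status.read_state();p=s['tool_pos'];r=s['tcp_rot'];print(p,r)
H,S,V=chan(im)
F=np.array([.609,-.0152]);yaw=-.083;E=np.array([[np.cos(yaw),-np.sin(yaw)],[np.sin(yaw),np.cos(yaw)]])
m=(V<105)&(S<80);m[:100]=0;m[245:]=0
for l,s,cc in comps(cv2.morphologyEx(m.astype(np.uint8),cv2.MORPH_OPEN,np.ones((7,7))),700,1):
    r=rect(wplane(c,uvs(l),.054));print(s,r[1],r[2]-np.pi/2,(r[0]-F)@E)
```

```text
[ 0.60734639 -0.0579212   0.13367707] [-3.13879577e+00  1.28602042e-01  2.57218067e-04]
[ 290  161   53   84 4230] (0.06707770538330078, 0.03932172393798828) 1.4870489652596106 [ 0.00395396 -0.04202623]
[ 186  162   52   46 2130] (0.042701633453369144, 0.03633304214477539) -0.07533323722923502 [0.01964687 0.03997372]
[ 191  210   48   35 1607] (0.04151322174072265, 0.030571548461914063) -0.07326542580084272 [-0.01632425  0.0405899 ]
```

View pics/w11.png

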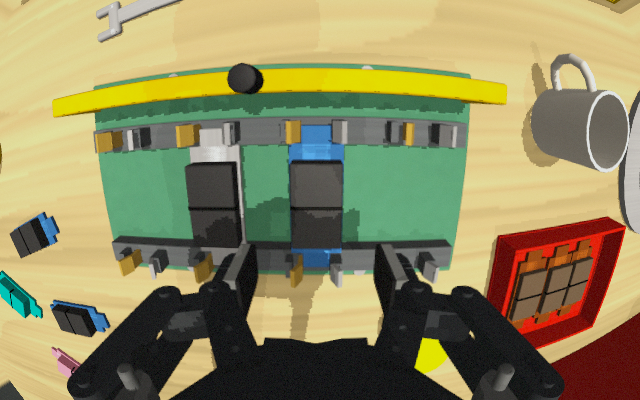

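Pad seated in seat 2, at the expected height even under a 45 N push. Next, the left-hand pads.

Emit:
{"api": "move_arm", "payload": {"deltas": [[[0,0,0.09],[-0.1,0.3,0.4],-0.5],[[0,0,0.18],[-0.2,0.5,0.8],-0.5],[[0,0,0.27],[-0.25,0.7,1],-0.5],[[0,0,0.27],[-0.25,0.7,1],-0.5]]}}

```text
time: 34.7
tool_pos: [0.5824, 0.013, 0.2339]
tcp_rot: [-3.095, -0.537, -0.0]
wrist_force: [0.6, -0.3, 0.3]
width: 0.748
```

Emit:
{"api": "move_arm", "payload": {"deltas": [[[0,0,0.09],[-0.1,0.3,0],-0.5],[[0,0,0.18],[-0.2,0.5,0],-0.5],[[0,0,0.27],[-0.25,0.7,0],-0.5],[[0,0,0.27],[-0.25,0.7,0],-0.5]]}}

```text
time: 35.2
tool_pos: [0.5559, 0.0821, 0.231]
tcp_rot: [-2.914, -1.172, 0.008]
wrist_force: [0.4, -0.0, -0.0]
width: 0.752
```

Emit:
{"api": "move_arm", "payload": {"deltas": [[[0,0,0.09],[-0.1,0.3,0],-0.5],[[0,0,0.18],[-0.2,0.5,0],-0.5],[[0,0,0.27],[-0.25,0.7,0],-0.5],[[0,0,0.27],[-0.25,0.7,0],-0.5]]}}

```text
time: 35.7
tool_pos: [0.5319, 0.1517, 0.2324]
tcp_rot: [-2.603, -1.758, 0.004]
wrist_force: [0.7, -0.7, -0.2]
width: 0.747
```

Emit:
{"api": "move_arm", "payload": {"deltas": [[[0,0,0.09],[-0.1,0.3,0],-0.5],[[0,0,0.18],[-0.2,0.5,0],-0.5],[[0,0,0.27],[-0.25,0.7,0],-0.5],[[0,0,0.27],[-0.25,0.7,0],-0.5],[[0,0,0.27],[-0.25,0.7,0],-0.5]]}}

```text
time: 36.33
tool_pos: [0.5077, 0.2207, 0.2336]
tcp_rot: [2.177, 2.265, -0.002]
wrist_force: [1.7, 0.2, 0.1]
width: 0.751
```

Run:
```python
from h import *
c=camera_info('wrist'); im,d=read_camera('wrist'); np.savez('w12.npz',im=im,d=d,**c);save('w12',im); s=status.read_state();p=s['tool_pos'];r=s['tcp_rot'];print(p,r,2*np.arctan2(r[1],r[0]),s['q'])
for q in newpads(c,im): print(q)
```

```text
[0.50778843 0.22069635 0.23372792] [ 2.17652895e+00  2.26513459e+00 -1.69507121e-03] 1.6106885366695243 [ 3.65429048e-01  3.38022813e-02  1.86192031e+00 -7.10952872e-04
  1.24674569e+00  3.25763507e-01]
(array([ 0.43423016, -0.04483865]), (0.12557457733154298, 0.017916721343994142), np.float64(2.6924377525746976))
(array([ 0.4050159 , -0.06891145]), (0.12007904815673828, 0.028582834243774415), np.float64(1.8894405551666509))
(array([ 0.44620615, -0.08970055]), (0.105590087890625, 0.026271440505981444), np.float64(0.6347169083949287))
(array([ 0.49510065, -0.11279713]), (0.12123274993896484, 0.022772775650024415), np.float64(1.8440420142487204))
(array([ 0.25301469, -0.14228851]), (0.10051165008544923, 0.01855870819091797), np.float64(0.9167337501884418))
(array([ 0.31322806, -0.1306282 ]), (0.10091555786132812, 0.0294182071685791), np.float64(2.734618628974081))
(array([ 0.46330508, -0.13640125]), (0.1130802001953125, 0.03344344329833984), np.float64(2.697080041828869))
```

View pics/w12.png

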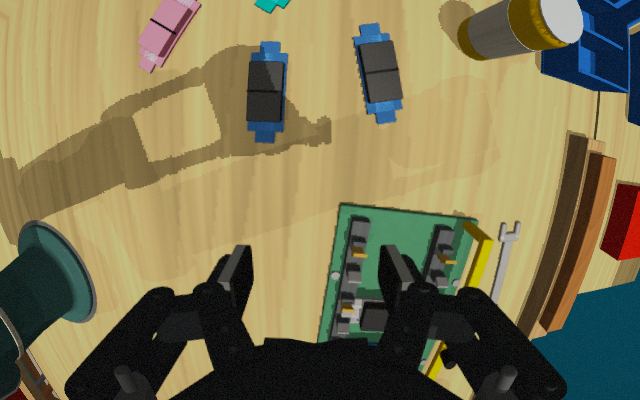

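Pads B (~(267,92)) and A (~(378,73)) are clear, with the turquoise and pink look-alikes beyond. I'll measure both by masks.

Run:
```python
from h import *
c=np.load('w12.npz');im=c['im'];H,S,V=chan(im)
m=(H>100)&(H<125)&(S>80)
for nm,(u0,u1,v0,v1) in dict(B=(235,300,30,155),A=(345,415,12,130)).items():
    k=np.zeros_like(m);k[v0:v1,u0:u1]=m[v0:v1,u0:u1]
    P=np.vstack([uvs(l&k) for l,s,_ in comps(k,30)])
    print(nm,rect(wplane(c,P,.006)))
    k=np.zeros_like(m);k[v0:v1,u0:u1]=((V<90)&(S<110)&~m)[v0:v1,u0:u1]
    for l,s,_ in comps(cv2.morphologyEx(k.astype(np.uint8),cv2.MORPH_OPEN,np.ones((5,5))),400): print(' lining',rect(wplane(c,uvs(l),.024)))
```

```text
B (array([0.4459332 , 0.31219797]), (0.12262496948242188, 0.04293701171875), np.float64(1.5399171071134825))
 lining (array([0.4463624, 0.3118793]), (0.0685036392211914, 0.04024735641479492), np.float64(1.54177546092214))
A (array([0.57657574, 0.34087866]), (0.12255908966064454, 0.04335388946533203), np.float64(1.7981702795393524))
 lining (array([0.57617346, 0.34070557]), (0.06856981658935547, 0.04006774139404297), np.float64(1.791382697513825))
```

Run:
```python
from h import *
for n in ['top','scene']:
    z=np.load(n+'0.npz');X=cloud(n,z['d'])
    m=(X[...,2]>.05)&(X[...,2]<.2)&(X[...,0]>.55)&(X[...,0]<.8)&(X[...,1]>.25)&(X[...,1]<.5)&(z['d']>0)
    P=X[m];print(n,len(P),np.percentile(P,[1,50,99],axis=0).round(3)); Q=P[P[:,2]>.15];print(Q.mean(0).round(3))
```

```text
top 532 [[0.674 0.373 0.053]
 [0.695 0.393 0.161]
 [0.729 0.428 0.175]]
[0.702 0.401 0.167]
scene 673 [[0.686 0.372 0.052]
 [0.721 0.386 0.139]
 [0.74  0.426 0.174]]
[0.713 0.398 0.167]
```

Emit:
{"api": "move_arm", "payload": {"deltas": [[[0,0,0.05],[0.3,0.5,-0.2],-0.3],[[0,0,0.117],[0.57,1,-0.5],-0.3],[[0,0,0.117],[0.57,1,-0.5],-0.3],[[0,0,0.117],[0.57,1,-0.5],-0.3]]}}

```text
time: 36.88
tool_pos: [0.5644, 0.3209, 0.1835]
tcp_rot: [-1.957, -2.457, 0.003]
wrist_force: [-0.6, -0.7, 0.0]
width: 0.649
```

Emit:
{"api": "move_arm", "payload": {"deltas": [[[0,0,0],[0.116,0.2,-0.4],-0.3],[[0,0,0],[0.116,0.2,-0.9],-0.3],[[0,0,0],[0.116,0.2,-0.9],-0.3],[[0,0,0],[0.116,0.2,-0.9],-0.3]]}}

```text
time: 37.38
tool_pos: [0.5772, 0.3416, 0.097]
tcp_rot: [1.956, 2.457, 0.004]
wrist_force: [0.1, -0.2, -0.1]
width: 0.651
```

Run:
```python
from h import *
c=camera_info('wrist'); im,d=read_camera('wrist'); np.savez('w13.npz',im=im,d=d,**c);save('w13',im); s=status.read_state();p=s['tool_pos'];r=s['tcp_rot'];print(p,r,2*np.arctan2(r[1],r[0]),s['q'])
H,S,V=chan(im); m=(H>100)&(H<125)&(S>80); m[:,:240]=0;m[:,400:]=0;m[300:]=0
for l,s,cc in comps(m,80):
    R=rect(wplane(c,uvs(l&m),.006)); print(s,R)
```

```text
[0.57791048 0.34212038 0.09791955] [1.95508928 2.45644897 0.0071484 ] 1.7971200103335243 [ 4.97497073e-01  3.59982774e-01  1.73656760e+00 -1.54433299e-04
  1.04003948e+00  2.71251228e-01]
[ 287  126   57   40 1603] (array([0.56675031, 0.38630798]), (0.04298577117919922, 0.02992306900024414), np.float64(0.2248089124957895))
[290 251  51  20 577] (array([0.58905896, 0.29049799]), (0.0423788948059082, 0.018133068084716798), np.float64(0.26933708243521215))
```

Emit:
{"api": "move_arm", "payload": {"deltas": [[[0,0,0],[-0.005,-0.01,-0.4],-0.3],[[0,0,0],[-0.005,-0.01,-0.7],-0.3],[[0,0,0],[-0.005,-0.01,-0.84],-0.3],[[0,0,0],[-0.005,-0.01,-0.84],-0.3],[[0,0,0],[-0.005,-0.01,-0.84],0.2],[[0,0,0],[-0.005,-0.01,-0.84],1],[[0,0,0],[-0.005,-0.01,-0.84],1],[[0,0,0],[-0.005,-0.01,-0.84],1],[[0,0,0],[-0.005,-0.01,-0.84],1]], "grip_force": 80}}

```text
time: 38.55
tool_pos: [0.5774, 0.3419, 0.013]
tcp_rot: [1.954, 2.458, 0.006]
wrist_force: [0.0, -0.6, 6.5]
width: 0.44
```

Emit:
{"api": "move_arm", "payload": {"deltas": [[[0,0,0],[0,0,0.3],1],[[0,0,0],[0,0,0.6],1],[[0,0,0],[0,0,1],1],[[0,0,0],[0,0,1],1]]}}

```text
time: 39.05
tool_pos: [0.5784, 0.3426, 0.1148]
tcp_rot: [1.953, 2.457, 0.012]
wrist_force: [0.0, 0.4, -3.5]
width: 0.441
```

Run:
```python
from h import *
s=status.read_state();print(s['tool_pos'],s['tcp_rot'],s['wrist_force'])
```

```text
[0.57841802 0.34260432 0.11477777] [1.95265762 2.45672619 0.01249921] [ 0.04113295  0.4349855  -3.50179946]
```

Emit:
{"api": "move_arm", "payload": {"deltas": [[[0,0,-0.1],[0,-0.3,0.1],1],[[0,0,-0.21],[0.05,-0.5,0.1],1],[[0,0,-0.32],[0.1,-0.7,0.1],1],[[0,0,-0.4],[0.14,-0.77,0.1],1]]}}

```text
time: 39.55
tool_pos: [0.5881, 0.2621, 0.1176]
tcp_rot: [-2.623, -1.727, 0.006]
wrist_force: [-0.1, 0.5, -3.6]
width: 0.436
```

Emit:
{"api": "move_arm", "payload": {"deltas": [[[0,0,-0.1],[0,-0.3,0],1],[[0,0,-0.21],[0.05,-0.5,0],1],[[0,0,-0.32],[0.1,-0.7,0],1],[[0,0,-0.4],[0.14,-0.77,0],1]]}}

```text
time: 40.05
tool_pos: [0.6021, 0.1853, 0.1177]
tcp_rot: [3.029, 0.832, -0.006]
wrist_force: [-0.5, 0.3, -3.4]
width: 0.438
```

Emit:
{"api": "move_arm", "payload": {"deltas": [[[0,0,-0.1],[0,-0.3,0],1],[[0,0,-0.21],[0.05,-0.5,0],1],[[0,0,-0.32],[0.1,-0.7,0],1],[[0,0,-0.396],[0.14,-0.77,0],1],[[0,0,-0.396],[0.14,-0.77,0],1],[[0,0,-0.396],[0.14,-0.77,0],1]]}}

```text
time: 40.8
tool_pos: [0.6165, 0.1101, 0.1189]
tcp_rot: [3.139, -0.123, -0.003]
wrist_force: [-0.2, 0.2, -3.4]
width: 0.442
```

Run:
```python
from h import *
c=camera_info('wrist'); im,d=read_camera('wrist'); np.savez('w14.npz',im=im,d=d,**c); s=status.read_state();p=s['tool_pos'];r=s['tcp_rot'];print(p,r,2*np.arctan2(r[1],r[0]))
print(held(c,im,p[2]-.0123+.006))
```

```text
[0.61674647 0.11034021 0.11925905] [ 3.13913049e+00 -1.23069958e-01 -2.54522352e-03] -0.07837008501029524
((array([0.66068982, 0.10798135]), (0.042728073120117185, 0.031154781341552733), np.float64(1.4920864676195507)), array([ 272,  137,   87,   63, 3879], dtype=int32))
```

Emit:
{"api": "move_arm", "payload": {"deltas": [[[0,0,-0.003],[0.018,-0.005,-0.2],1],[[0,0,-0.003],[0.018,-0.005,-0.42],1],[[0,0,-0.003],[0.018,-0.005,-0.42],1],[[0,0,-0.003],[0.018,-0.005,-0.5],1],[[0,0,-0.003],[0.018,-0.005,-0.6],1],[[0,0,-0.003],[0.018,-0.005,-0.7],1],[[0,0,-0.003],[0.018,-0.005,-0.8],1],[[0,0,-0.003],[0.018,-0.005,-0.81],1],[[0,0,-0.003],[0.018,-0.005,-0.81],1]]}}

```text
time: 41.98
tool_pos: [0.6199, 0.1091, 0.0429]
tcp_rot: [3.138, -0.133, 0.001]
wrist_force: [-9.7, -4.8, 19.6]
width: 0.437
```

Emit:
{"api": "move_arm", "payload": {"deltas": [[[0,0,0],[0,0,-0.03],1],[[0,0,0],[0,0,-0.03],1],[[0,0,0],[0,0,-0.03],1]]}}

```text
time: 42.35
tool_pos: [0.62, 0.1091, 0.0429]
tcp_rot: [3.138, -0.133, 0.001]
wrist_force: [-16.2, -5.1, 36.1]
width: 0.442
```

Emit:
{"api": "move_arm", "payload": {"deltas": [[[0,0,0],[0,0,0.05],0.4],[[0,0,0],[0,0,0.05],-0.4],[[0,0,0],[0,0,0.05],-0.4],[[0,0,0],[0,0,0.3],-0.4],[[0,0,0],[0,0,0.8],-0.4],[[0,0,0],[0,0,1],-0.4],[[0,0,0],[0,0,1],-0.4]]}}

```text
time: 43.22
tool_pos: [0.6208, 0.1099, 0.1379]
tcp_rot: [-3.138, 0.133, -0.006]
wrist_force: [-0.3, -0.1, -1.1]
width: 0.699
```

Run:
```python
from h import *
c=camera_info('wrist'); im,d=read_camera('wrist'); np.savez('w15.npz',im=im,d=d,**c);save('w15',im); s=status.read_state();print(s['tool_pos'])
```

```text
[0.6194115  0.10967245 0.1359576 ]
```

Emit:
{"api": "move_arm", "payload": {"deltas": [[[0,0,0.1],[-0.1,0.2,0.2],-0.4],[[0,0,0.2],[-0.2,0.4,0.5],-0.4],[[0,0,0.3],[-0.4,0.6,0.7],-0.4],[[0,0,0.35],[-0.58,0.65,0.7],-0.4],[[0,0,0.35],[-0.58,0.65,0.7],-0.4]]}}

```text
time: 43.9
tool_pos: [0.5592, 0.1746, 0.2038]
tcp_rot: [3.057, 0.724, -0.006]
wrist_force: [-0.4, -0.0, -0.1]
width: 0.702
```

Emit:
{"api": "move_arm", "payload": {"deltas": [[[0,0,0.1],[-0.2,0.2,0],-0.4],[[0,0,0.2],[-0.3,0.4,0],-0.4],[[0,0,0.3],[-0.5,0.6,0],-0.4],[[0,0,0.35],[-0.58,0.65,0],-0.4],[[0,0,0.35],[-0.58,0.65,0],-0.4]]}}

```text
time: 44.52
tool_pos: [0.5027, 0.2392, 0.2043]
tcp_rot: [-2.747, -1.524, 0.004]
wrist_force: [0.9, -0.9, 0.1]
width: 0.702
```

Emit:
{"api": "move_arm", "payload": {"deltas": [[[0,0,0.1],[-0.2,0.2,0],-0.4],[[0,0,0.2],[-0.3,0.4,0],-0.4],[[0,0,0.3],[-0.5,0.5,0],-0.4],[[0,0,0.335],[-0.56,0.5,0],-0.4],[[0,0,0.335],[-0.56,0.5,0],-0.4],[[0,0,0.335],[-0.56,0.5,0],-0.4]]}}

```text
time: 45.28
tool_pos: [0.448, 0.289, 0.2058]
tcp_rot: [2.258, 2.185, -0.001]
wrist_force: [-0.5, 0.2, 0.0]
width: 0.702
```

Run:
```python
from h import *
c=camera_info('wrist'); im,d=read_camera('wrist'); np.savez('w16.npz',im=im,d=d,**c);save('w16',im); s=status.read_state();p=s['tool_pos'];r=s['tcp_rot'];print(p,r,2*np.arctan2(r[1],r[0]),s['q'])
H,S,V=chan(im); m=(H>100)&(H<125)&(S>80); m[330:]=0
for l,s,cc in comps(m,120): print(s,rect(wplane(c,uvs(l&m),.006)))
```

```text
[0.44798091 0.28904925 0.20592745] [ 2.25716486e+00  2.18502867e+00 -5.63051890e-04] 1.5383214475296914 [ 5.26393477e-01  1.34893401e-02  1.93504391e+00 -1.69242515e-04
  1.19338973e+00  5.58930750e-01]
[ 570    0   70  121 3992] (array([0.93061847, 0.49777365]), (0.23263848876953125, 0.22421086120605468), np.float64(1.5690072151745813))
[293  98  40  26 749] (array([0.44664301, 0.35942261]), (0.04279858016967773, 0.027589282989501952), np.float64(3.107742145080177))
[295 184  37  21 483] (array([0.4432402, 0.2629538]), (0.04207071304321289, 0.023130439758300782), np.float64(3.022021381177143))
```

View pics/w16.png

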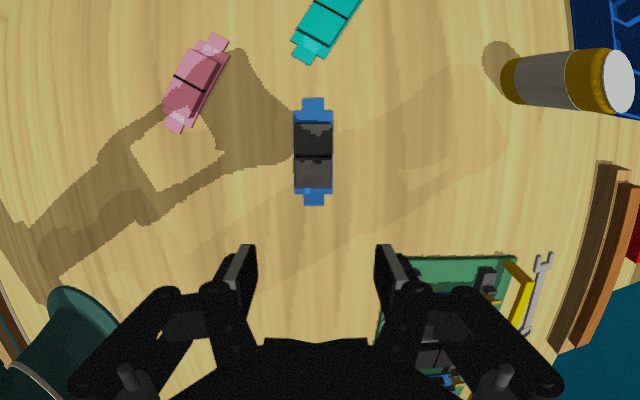

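Emit:
{"api": "move_arm", "payload": {"deltas": [[[0,0,0],[-0.02,0.23,-0.5],-0.3],[[0,0,0],[-0.025,0.23,-1],-0.3],[[0,0,0],[-0.025,0.23,-1],-0.3],[[0,0,0],[-0.025,0.23,-1],-0.3]]}}

```text
time: 45.82
tool_pos: [0.446, 0.3128, 0.1076]
tcp_rot: [2.255, 2.187, 0.002]
wrist_force: [0.2, 0.0, 0.9]
width: 0.654
```

Run:
```python
from h import *
c=camera_info('wrist'); im,d=read_camera('wrist'); s=status.read_state();p=s['tool_pos'];r=s['tcp_rot'];print(p,r,2*np.arctan2(r[1],r[0]))
H,S,V=chan(im); m=(H>100)&(H<125)&(S>80); m[:,:240]=0;m[:,400:]=0;m[300:]=0
for l,s,cc in comps(m,80):
    R=rect(wplane(c,uvs(l&m),.006)); print(s,R)
```

```text
[0.4467285  0.31324304 0.10866723] [2.25482091 2.1863201  0.00580089] 1.539950481131746
[ 288  125   55   40 1483] (array([0.44668506, 0.35832739]), (0.043070152282714845, 0.03099775505065918), np.float64(3.1293315930891232))
[291 246  49  20 598] (array([0.44382242, 0.25997281]), (0.042275089263916016, 0.018789947509765623), np.float64(3.132970136928444))
```

Emit:
{"api": "move_arm", "payload": {"deltas": [[[0,0,0],[-0.005,-0.012,-0.5],-0.3],[[0,0,0],[-0.005,-0.012,-0.8],-0.3],[[0,0,0],[-0.005,-0.012,-0.94],-0.3],[[0,0,0],[-0.005,-0.012,-0.94],-0.3],[[0,0,0],[-0.005,-0.012,-0.94],0.2],[[0,0,0],[-0.005,-0.012,-0.94],1],[[0,0,0],[-0.005,-0.012,-0.94],1],[[0,0,0],[-0.005,-0.012,-0.94],1],[[0,0,0],[-0.005,-0.012,-0.94],1]], "grip_force": 80}}

```text
time: 47.0
tool_pos: [0.4462, 0.3124, 0.0148]
tcp_rot: [2.254, 2.187, 0.007]
wrist_force: [-0.7, -1.2, 6.6]
width: 0.439
```

Emit:
{"api": "move_arm", "payload": {"deltas": [[[0,0,0],[0,0,0.3],1],[[0,0,0],[0,0,0.6],1],[[0,0,0],[0,0,1],1],[[0,0,0],[0,0,1],1]]}}

```text
time: 47.5
tool_pos: [0.4472, 0.3132, 0.1165]
tcp_rot: [2.253, 2.187, 0.014]
wrist_force: [-0.3, 0.6, -2.7]
width: 0.44
```

Emit:
{"api": "move_arm", "payload": {"deltas": [[[0,0,0],[0.1,-0.3,0.2],1],[[0,0,0],[0.2,-0.5,0.2],1],[[0,0,0],[0.3,-0.9,0.2],1],[[0,0,0],[0.3,-0.9,0.2],1]]}}

```text
time: 48.0
tool_pos: [0.4735, 0.2187, 0.1303]
tcp_rot: [-2.257, -2.184, 0.005]
wrist_force: [-0.6, 0.3, -4.0]
width: 0.433
```

Emit:
{"api": "move_arm", "payload": {"deltas": [[[0,0,-0.09],[0.1,-0.3,0],1],[[0,0,-0.18],[0.2,-0.6,0],1],[[0,0,-0.258],[0.31,-0.9,0],1],[[0,0,-0.258],[0.31,-0.9,0],1]]}}

```text
time: 48.5
tool_pos: [0.505, 0.1302, 0.131]
tcp_rot: [-2.65, -1.686, 0.002]
wrist_force: [-0.1, 0.2, -3.7]
width: 0.439
```

Emit:
{"api": "move_arm", "payload": {"deltas": [[[0,0,-0.09],[0.1,-0.3,0],1],[[0,0,-0.18],[0.2,-0.6,0],1],[[0,0,-0.258],[0.31,-0.9,0],1],[[0,0,-0.258],[0.31,-0.9,0],1]]}}

```text
time: 49.0
tool_pos: [0.5364, 0.0409, 0.1315]
tcp_rot: [-2.935, -1.12, 0.001]
wrist_force: [-0.4, 0.7, -4.3]
width: 0.439
```

Emit:
{"api": "move_arm", "payload": {"deltas": [[[0,0,-0.09],[0.1,-0.3,0],1],[[0,0,-0.18],[0.2,-0.6,0],1],[[0,0,-0.258],[0.31,-0.9,0],1],[[0,0,-0.258],[0.31,-0.9,0],1]]}}

```text
time: 49.5
tool_pos: [0.5676, -0.0487, 0.1316]
tcp_rot: [-3.1, -0.508, 0.001]
wrist_force: [0.3, 0.4, -3.0]
width: 0.436
```

Emit:
{"api": "move_arm", "payload": {"deltas": [[[0,0,-0.09],[0.1,-0.3,0],1],[[0,0,-0.18],[0.2,-0.6,0],1],[[0,0,-0.258],[0.31,-0.9,0],1],[[0,0,-0.258],[0.31,-0.9,0],1],[[0,0,-0.258],[0.31,-0.9,0],1]]}}

```text
time: 50.12
tool_pos: [0.5977, -0.1368, 0.1315]
tcp_rot: [-3.138, 0.122, 0.003]
wrist_force: [-0.6, -0.2, -2.5]
width: 0.44
```

Run:
```python
from h import *
c=camera_info('wrist'); im,d=read_camera('wrist'); np.savez('w17.npz',im=im,d=d,**c);save('w17',im); s=status.read_state();p=s['tool_pos'];r=s['tcp_rot'];print(p,r,2*np.arctan2(r[1],r[0]))
print(held(c,im,p[2]-.0148+.006))
```

```text
[ 0.59765037 -0.1368075   0.13159256] [-3.13802094e+00  1.21768176e-01  2.50457038e-03] 6.205615962754815
((array([ 0.64175903, -0.13895087]), (0.043044918060302736, 0.03169026374816895), np.float64(1.493272772727126)), array([ 273,  136,   86,   63, 3678], dtype=int32))
```

Emit:
{"api": "move_arm", "payload": {"deltas": [[[0,0,-0.003],[0.005,-0.044,-0.2],1],[[0,0,-0.003],[0.005,-0.044,-0.5],1],[[0,0,-0.003],[0.005,-0.044,-0.52],1],[[0,0,-0.003],[0.005,-0.044,-0.6],1],[[0,0,-0.003],[0.005,-0.044,-0.7],1],[[0,0,-0.003],[0.005,-0.044,-0.8],1],[[0,0,-0.003],[0.005,-0.044,-0.88],1],[[0,0,-0.003],[0.005,-0.044,-0.9],1],[[0,0,-0.003],[0.005,-0.044,-0.9],1]]}}

```text
time: 51.3
tool_pos: [0.6009, -0.1424, 0.0448]
tcp_rot: [-3.138, 0.133, -0.006]
wrist_force: [-1.5, 6.3, 8.2]
width: 0.437
```

Emit:
{"api": "move_arm", "payload": {"deltas": [[[0,0,0],[0,0,-0.03],1],[[0,0,0],[0,0,-0.03],1],[[0,0,0],[0,0,-0.03],1]]}}

```text
time: 51.68
tool_pos: [0.6008, -0.1424, 0.0447]
tcp_rot: [-3.138, 0.133, -0.005]
wrist_force: [-9.2, 7.5, 25.0]
width: 0.436
```

Emit:
{"api": "move_arm", "payload": {"deltas": [[[0,0,0],[0,0,0.05],0.4],[[0,0,0],[0,0,0.05],-0.4],[[0,0,0],[0,0,0.05],-0.4],[[0,0,0],[0,0,0.3],-0.4],[[0,0,0],[0,0,0.8],-0.4],[[0,0,0],[0,0,1],-0.4],[[0,0,0],[0,0,1],-0.4]]}}

```text
time: 52.55
tool_pos: [0.6004, -0.1439, 0.1414]
tcp_rot: [3.137, -0.134, 0.007]
wrist_force: [0.6, -0.2, -0.1]
width: 0.698
```

Emit:
{"api": "move_arm", "payload": {"deltas": [[[0,0,0],[0,0.5,0.5],-0.3],[[0,0,0],[0.1,1,0.7],-0.3],[[0,0,0],[0.1,1,0.7],-0.3],[[0,0,0],[0.1,1,0.7],-0.3],[[0,0,0],[0.1,1,0.7],-0.3]]}}

```text
time: 53.18
tool_pos: [0.6074, -0.0441, 0.2068]
tcp_rot: [3.139, -0.135, -0.006]
wrist_force: [-1.1, -0.1, -0.5]
width: 0.649
```

Run:
```python
from h import *
c=camera_info('wrist'); im,d=read_camera('wrist'); np.savez('w18.npz',im=im,d=d,**c);save('w18',im); s=status.read_state();print(s['tool_pos'],s['tcp_rot'])
H,S,V=chan(im)
F=np.array([.609,-.0152]);yaw=-.083;E=np.array([[np.cos(yaw),-np.sin(yaw)],[np.sin(yaw),np.cos(yaw)]])
m=(V<105)&(S<80);m[:100]=0;m[260:]=0
for l,s,cc in comps(cv2.morphologyEx(m.astype(np.uint8),cv2.MORPH_OPEN,np.ones((7,7))),400,1):
    r=rect(wplane(c,uvs(l),.054));print('lin',s,r[1],r[2]-np.pi/2,(r[0]-F)@E)
m=(H>100)&(H<125)&(S>80);m[:60]=0;m[280:]=0
for l,s,cc in comps(m,100): r=rect(wplane(c,uvs(l&m),.036));print('blue',s,r[1],(r[0]-F)@E)
```

```text
[ 0.60759778 -0.04423487  0.20712082] [ 3.13855644 -0.135748   -0.00553727]
lin [ 310  145   41   69 2733] (0.06939254760742188, 0.03920354461669922) 1.4897289042645578 [ 0.00186867 -0.04192254]
lin [ 206  146   63   89 3234] (0.11135414123535156, 0.05934600067138672) 1.1352875963634208 [-0.01463244  0.04655165]
lin [ 391  148   41   67 2450] (0.06984309387207031, 0.04142367935180664) 1.490081107318721 [ 0.00036906 -0.12452517]
lin [ 153  152   39   65 2089] (0.07116779327392578, 0.043444992065429684) 1.4783698564250969 [-0.00173464  0.12371645]
lin [ 262  213   52   23 1017] (0.05359543991088867, 0.024712614059448242) -0.08188314877223046 [-0.04489911  0.0016091 ]
blue [  0  60  30  23 436] (0.08568000030517578, 0.03559648895263672) [0.18401112 0.41248313]
blue [ 308  117   43  115 1567] (0.12330011749267578, 0.044469017028808594) [ 0.00109742 -0.04215693]
blue [ 384  120   45  112 1523] (0.12357844543457032, 0.045020511627197266) [-0.00032042 -0.12569087]
blue [ 157  126   45  107 1328] (0.12406906127929687, 0.0457562370300293) [-0.00200428  0.12466733]
```

View pics/w18.png

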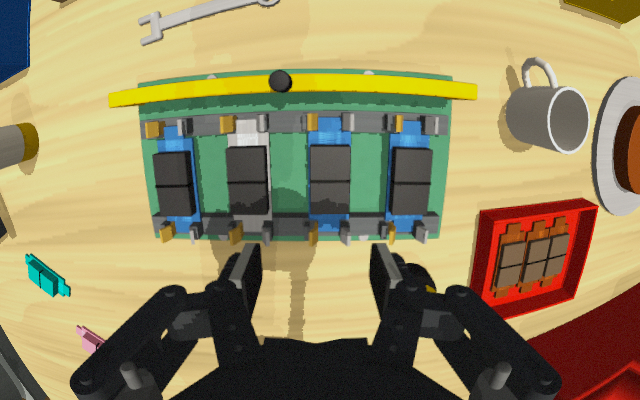

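All three new pads read within about 2 mm of their seats, level and in line. The worn pads are in the tray. Now shut the keeper.

Emit:
{"api": "move_arm", "payload": {"deltas": [[[0,0,0],[0.5,0.12,0],-0.3],[[0,0,0],[0.955,0.22,-0.2],-0.3],[[0,0,0],[0.955,0.22,-0.6],-0.3],[[0,0,0],[0.955,0.22,-0.7],-0.3],[[0,0,0],[0.955,0.22,-0.7],-0.3]], "grip_force": 40}}

```text
time: 53.85
tool_pos: [0.7029, -0.0219, 0.1377]
tcp_rot: [3.139, -0.135, -0.005]
wrist_force: [0.4, 0.0, -0.5]
width: 0.649
```

Run:
```python
from h import *
c=camera_info('wrist'); im,d=read_camera('wrist'); s=status.read_state();print(s['tool_pos'],s['tcp_rot']);save('w19',im)
```

```text
[ 0.70406438 -0.0218646   0.13958671] [ 3.13865056e+00 -1.34969367e-01 -3.59280911e-04]
```

Emit:
{"api": "move_arm", "payload": {"deltas": [[[0,0,0],[0,-0.01,-0.25],-0.3],[[0,0,0],[0,-0.01,-0.52],-0.3],[[0,0,0],[0,-0.01,-0.52],-0.3],[[0,0,0],[0,-0.01,-0.52],0.6],[[0,0,0],[0,-0.01,-0.52],1],[[0,0,0],[0,-0.01,-0.52],1],[[0,0,0],[0,-0.01,-0.52],1],[[0,0,0],[0,-0.01,-0.52],1]], "grip_force": 40}}

```text
time: 54.9
tool_pos: [0.7058, -0.0239, 0.0901]
tcp_rot: [3.136, -0.133, 0.006]
wrist_force: [-1.7, -4.7, 5.9]
width: 0.191
```

Emit:
{"api": "move_arm", "payload": {"deltas": [[[0,0,0],[-0.1,0.008,0],1],[[0,0,0],[-0.2,0.016,0],1],[[0,0,0],[-0.3,0.025,0],1],[[0,0,0],[-0.4,0.033,0],1],[[0,0,0],[-0.5,0.04,0],1],[[0,0,0],[-0.6,0.05,0],1],[[0,0,0],[-0.7,0.058,0],1],[[0,0,0],[-0.8,0.066,0],1],[[0,0,0],[-0.9,0.075,0],1],[[0,0,0],[-0.97,0.08,0],1],[[0,0,0],[-0.97,0.08,0],1],[[0,0,0],[-0.97,0.08,0],1]]}}

```text
time: 56.4
tool_pos: [0.6111, -0.0161, 0.0902]
tcp_rot: [3.136, -0.133, 0.014]
wrist_force: [3.7, -6.1, 1.5]
width: 0.188
```

Emit:
{"api": "move_arm", "payload": {"deltas": [[[0,0,0],[-0.02,0,0],1],[[0,0,0],[-0.03,0,0],1],[[0,0,0],[-0.03,0,0],1]]}}

```text
time: 56.78
tool_pos: [0.611, -0.0161, 0.0902]
tcp_rot: [3.136, -0.133, 0.023]
wrist_force: [13.4, -7.1, -5.8]
width: 0.19
```

Emit:
{"api": "move_arm", "payload": {"deltas": [[[0,0,0],[0.03,0,0],0.5],[[0,0,0],[0.03,0,0],-0.3],[[0,0,0],[0.03,0,0],-0.3],[[0,0,0],[0.03,0,0.4],-0.3],[[0,0,0],[0.03,0,1],-0.3],[[0,0,0],[0.03,0,1],-0.3]]}}

```text
time: 57.52
tool_pos: [0.6114, -0.0142, 0.1941]
tcp_rot: [3.139, -0.133, 0.018]
wrist_force: [0.8, -1.2, 0.1]
width: 0.654
```

Emit:
{"api": "move_arm", "payload": {"deltas": [[[0,0,0],[-0.2,0,0.3],-0.3],[[0,0,0],[-0.4,0,0.6],-0.3],[[0,0,0],[-0.4,0,0.6],-0.3],[[0,0,0],[-0.4,0,0.6],-0.3],[[0,0,0],[-0.4,0,0.6],-0.3]]}}

```text
time: 58.15
tool_pos: [0.5667, -0.014, 0.2453]
tcp_rot: [-3.139, 0.133, 0.005]
wrist_force: [0.6, -0.1, -0.3]
width: 0.649
```

Run:
```python
from h import *
c=camera_info('wrist'); im,d=read_camera('wrist'); save('w20',im); s=status.read_state();print(s['tool_pos'],s['tcp_rot'])
H,S,V=chan(im)
F=np.array([.609,-.0152]);yaw=-.083;E=np.array([[np.cos(yaw),-np.sin(yaw)],[np.sin(yaw),np.cos(yaw)]])
m=(H>22)&(H<34)&(S>170)
for l,s,cc in comps(m,1500): r=rect(wplane(c,uvs(l&m),.076));print('yellow',s,r,(r[0]-F)@E)
m=(H>100)&(H<125)&(S>80);m[:40]=0;m[280:]=0
for l,s,cc in comps(m,60): r=rect(wplane(c,uvs(l&m),.036));print('blue',s,r[1],(r[0]-F)@E)
t,_=read_camera('top');save('top1',t)
```

```text
[ 0.56681239 -0.0140536   0.24542443] [-3.13865043  0.13343847  0.00452522]
yellow [ 150  128  161   22 2481] (array([0.61868311, 0.07759054]), (0.17815582275390626, 0.019461849212646484), np.float64(1.4844149657834684)) [0.001957   0.09327388]
yellow [ 316  128  163   21 2465] (array([ 0.60136145, -0.10649805]), (0.1792129211425781, 0.020866233825683592), np.float64(1.5066611493172264)) [-4.32129076e-05 -9.16170308e-02]
yellow [ 409  238   47   46 1604] (array([ 0.45222925, -0.14521478]), (0.06594912719726563, 0.055928119659423826), np.float64(0.6115374866361787)) [-0.14545222 -0.14256424]
blue [  0  40  51  30 774] (0.16101446533203126, 0.05154484176635742) [0.16514575 0.47536721]
blue [332  78  39  50 776] (0.0586881103515625, 0.03959306335449219) [ 0.03936213 -0.03366609]
blue [404  83  36  46 697] (0.05796817779541016, 0.03736954879760742) [ 0.03766973 -0.11826386]
blue [190  85  36  45 692] (0.056611236572265626, 0.037232139587402346) [0.03683858 0.11814194]
blue [331 145  39  40 614] (0.05276473999023437, 0.03498307037353516) [-0.04185649 -0.0356097 ]
blue [194 147  35  42 543] (0.056784664154052734, 0.03427858734130859) [-0.04267958  0.11888515]
blue [401 146  35  41 556] (0.05547071075439453, 0.03381333923339844) [-0.041755   -0.11878886]
```

View pics/w20.png

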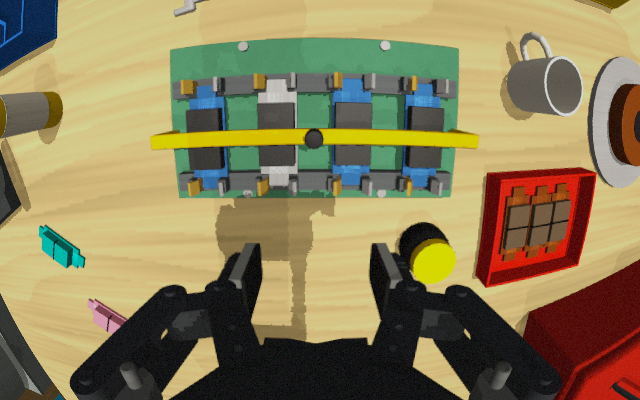

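The keeper lies over the middle of the pads, hard on its stop (13 N, 95 mm travel). All new pads are seated, the worn ones are in the tray, and the arm is clear. Handing in.

```bash
python3 -c "
from workcell import order
print(order.finish_job())"
```

```text
the job is handed in; nothing more can be done
None
```

The job is done and handed in at about 58 s of the 210 s allowed; the hand-in reports no verdict.

**What I did**
- I slid the keeper bar back about 34 mm to its stop.
- I pulled the worn pads from seats 1, 2 and 4 and laid them side by side in the scrap tray. The good pad in seat 3 was left alone.
- I pressed the three new blue pads home in seats 2, 4 and 1, in that order.
- I then slid the keeper over the pads to its stop, with about 95 mm of travel and a 13 N reaction there.

**Last checks**
- **New pads:** before the keeper was shut, the wrist camera put them within about 2.5 mm of their seats and in line. The height of the gripper when each was pressed matched fully home to about 0.2 mm.
- **Keeper and tray:** the final view shows the keeper bar over the middle of the seats and all three worn pads in the tray.
- **Bystanders:** the tin, mug and look-alikes showed no visible disturbance.

**Irregularities**
- **Press force:** the first new pad was pressed with up to 45 N and the second with about 36 N, above the 5 to 25 N asked for. The arm reported no fault.
- **Stray push:** after sliding the keeper back I commanded one wrong 34 mm shift for a single step while letting go. The bar was still fully back afterwards.
- **Position reading:** one early camera reading put the seat 2 pad 4 mm off along x. The later, clearer view showed 1 to 2 mm.
- **Not measured:** I did not measure the good pad, can or spanner at the end; the good pad looked unmoved in the pictures.

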